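Fetch the orange dip basket from its soaking tank

TASK

Take the hook rod from its stand and use its hook to fetch the orange basket out of the deep soaking tank it hangs in, never touching that basket with the gripper itself. Lower it, still on the hook, until it stands upright in the steel drip tray, unhook it, and hang the rod back in its stand.

Things in the scene. Friction and masses are not known exactly. Their poses are not given: they have to be found in the camera images.
- rod_grip (a point): Hook rod (loose, 140 g): centre of its yellow upright handle, 30 mm along x, 16 mm along y (grip across this), 50 mm high; z up. A white collar, 54 mm across, lies 25 to 31 mm below this point; a 7 mm steel rod goes on down the axis to a hook pointing to +x. At the start it hangs by the collar in the stand, hook to the stand's +x, handle centre 31 mm above the seat.
- rod_hook (a point): Where a 5 mm bar rests in the rod's hook: 12 mm in +x of the rod's axis and 135 mm below the handle centre; axes as the handle. The hook is an upturned V in the x-z plane, 7 mm thick: its underside 12 mm below this point, its tip 14 mm in +x and up to 15 mm above this point.
- stand_seat (a point): Seat of the rod on top of its fixed grey stand, 130 mm above the table; z up. The collar rests on the top plate around a slot that runs from 20 mm in -x to 46 mm in +x of this point, 28 mm wide in y; rod and hook pass straight up and down through it with the hook to +x. Plate: -37 to +63 mm in x, 45 mm either side in y, walls below.
- basket_a_bail (a point): Apex of the wire bail of the orange basket (loose, 120 g); z up. Basket 44 x 44 x 22 mm with white crucibles, underside 75 mm below this point. The bail, a 5 mm bar in the y-z plane, rises 21 mm either side in y and slopes 17 mm up to the apex (inverted V): hook it along x. Ears 32 mm out in y hang on ledges in the tank. Same-shaped blue and green baskets hang in like tanks.
- tank_a: Fixed clear tank with a blue rim in which the orange basket hangs; origin at the centre of its underside on the table, z up. Inside 120 mm along x, 78 mm along y; walls 4 mm (rim band 4 mm more); 145 mm high, open on top, as are the two like it. The bail's apex hangs 84 mm above the table, within 6 mm of the tank's axis, x of basket and tank parallel within 3 degrees.
- tray: Fixed steel drip tray, 170 mm in x and 150 mm in y outside, walls 5 mm thick and 16 mm high, floor 5 mm thick. Origin at the centre of its underside, on the table, z up. A basket standing in it has its bail's apex 80 mm above the table.
Things that resemble listed ones, but are neither listed nor needed, are in the scene too. Leave any green or red look-alike of the part that bears rod_grip alone.

How it is judged:
By the outcome, as a careful person would: the job done as asked, in the order asked, and still so for the second after the job is handed in, with the robot touching nothing.
It also fails if it takes over 67 s, if anything falls off the work surface, if the arm or the gripper's body presses on something with over 40 N, if the wrist force passes 120 N, or if a joint passes its speed limit or range.

ROBOT

A 6-joint arm with a two-finger parallel gripper is mounted at the origin on the work surface. World frame = base frame: x ahead of the robot, y to its left, z up, the work surface at z = 0. Lengths are in mm, angles in rad, forces in N, time in s.
With the tool pointing down it reaches from about 375 to 975 mm from the base axis. Payload 3.8 kg.
Tool frame: the origin (TCP) lies midway between the tips of the shut fingers; the grasp point (between the pads) lies 19 mm behind it (robot.hold_point_z is the distance from the TCP to the grasp point, in mm); z points along the fingers, y is the direction in which the jaws open and shut (so a half turn about z gives the same grasp; the last joint's range is limited). The gripper opens to 85 mm and grips with 20 to 120 N. Pads are 22 mm wide; open, the fingers measure 114 mm over their backs; the gripper's body (76 mm by 85 mm) begins 54 mm behind the grasp point. The pads swing forward as they close: fully open they stand 13 mm farther back than shut.
Start: joints at [1.128, 0.264, 1.604, -0, 1.274, -0.037], TCP at [266.456, 620.177, 231.28] pointing down, gripper open.
Joint ranges: [-2.63, 2.63], [-0.94, 2.18], [0.31, 2.57], [-1.31, 4.45], [0, 2.66], [-2.55, 2.55]. Speed limits (rad/s): [2.57, 2.57, 3.14, 3.14, 3.14, 3.14].

INTERFACE

Orientations are given as a unit quaternion [w, x, y, z].
In Python, from cell import readout, eyes, job_done, robot gives the robot as it stands. The module is installed in compiled form; this text tells all that it offers.
- The arm moves only by the tool step_arm, never from a script. Its argument "moves" is a list of rows, each a list of 7 numbers: the opening, from 0 (shut) to 1 (fully open), then the shift along the tool's x, y, z in mm, then the turn, a rotation vector about the tool's x, y, z in degrees. In form: [[fingers, dx, dy, dz, wx, wy, wz], ...]. A call has 1 to 8 rows; each row is the pose to reach, as a shift and turn from the pose commanded when the call began, along the tool's axes at that moment; what a row does not reach only later rows make up. A row lasts 1/10 s, in which the tool goes at most 50 mm and 8.59 degrees, less where a joint would pass 70% of its speed; a pose out of reach is approached as far as the arm can. A call with a gripper value outside its range is refused whole. The fingers move at their own pace and stop on an object; the grip force is fixed at half the most. Time passes only in rows, so rows that repeat a pose let the fingers close. It gives the time, the measured TCP pose, the force and the opening at its end, in the units of the state.
- readout.get_state(): the state, without advancing time (a new reading comes with each control period).
- eyes.get_image(name): name is "scene" or "side" or "wrist"; returns a dict with "color" (400x640x3 uint8, red, green, blue), "fovy" (degrees; the focal length in pixels is half the picture's height over the tangent of half this angle, whatever the lens; pixels are square), "cx", "cy" (the principal point, pixels), "k1" (the pictures are not rectified: a ray, as slopes to the right and down, at radius r is drawn at 1 + k1 r^2 times it, then the intrinsics apply), "position" and "orientation" of the camera in the world; the wrist camera has in their place "hand_eye" (4x4, takes a point from camera to tool coordinates, whose origin is the TCP and whose axes are the flange's). Camera axes: x right, y up, looking along -z (the intrinsics and any distortion apply to the point x, -y, -z); pixel columns grow to the right and rows downward; lengths in mm; the calibration is good to about 2 mm. A picture is of the moment at which its call begins: read the wrist's pose just before it. There is no depth.
- job_done(): hands the job in, once; it reports no verdict.
Trained networks look in a picture, given as the dict that the camera call returned (one of the last four; its "shot" number tells which), for a name from the list of things; names that differ only in an ending like _2 or _b are one class to them, and where a whole thing is asked for, a point or a joint stands for the part that bears it (a point fixed in the world has none). Each returns a list of dicts, best first, with "p" (0 to 1); they miss things now and then, are a little off and sometimes report something else, mostly with a low value. They report only what shows in the picture. A call takes as long as a camera call. They do not tell look-alikes from the thing itself.
- eyes.look_for(name, picture): "extent" ([left, top, right, bottom] in pixels, round what is visible of it).
- eyes.outline_of(name, picture): "region" (400x640 bool, what is visible of it) and "extent" ([left, top, right, bottom] in pixels, round what is visible of it).
The state is a dict: "time_s": time; "qpos": joint angles; "dq": joint speeds; "tau": joint torques, N m; "tool_pos": TCP position; "orientation": TCP orientation; "contact_force": force on the tool from outside, world axes, zero at the start; "ft_torque": the same for the moment, N m; "finger_gap": finger opening in mm.
Only numpy, scipy, OpenCV 4.12 (cv2) and the standard library are available. Lean on these libraries where they do the work, as an engineer would, in place of code of your own. Each camera call takes 0.05 s, during which the arm holds its last target.

## Working session

There is one attempt and no reset: what is moved stays moved. The work goes in short steps, Python scripts to look and compute and a tool call to move; the robot and the scene stay as the last step left them, time stands still between calls to the robot, and variables do not carry over. Pictures are saved under pics/ and viewed, and the job is handed in when it is done.

Besides the shell and the picture viewer there is one more tool, called after ">>>" by a JSON object that holds its "fn" and its "kwargs". step_arm: Moves the arm, as the interface text tells. Its arguments: {"type":"object","properties":{"moves":{"type":"array"}},"required":["moves"]}

```bash
mkdir -p pics; ls
cat > h.py <<'E'
import numpy as np, cv2
from cell import readout, eyes, job_done, robot
from scipy.spatial.transform import Rotation as R
def save(d,n): cv2.imwrite(f'pics/{n}.png', d['color'][:,:,::-1])
def q2R(q): return R.from_quat([q[1],q[2],q[3],q[0]]).as_matrix()
E
python3 - <<'E'
from h import *
s=readout.get_state(); print(s)
import pickle
for n in ['scene','side','wrist']:
    d=eyes.get_image(n); save(d,n+'0'); print({k:v for k,v in d.items() if k!='color'})
    pickle.dump(dict(d,state=s),open(n+'0.pkl','wb'))
print([a for a in dir(robot) if a[0]!='_'])
E
```

```text
pics
{'time_s': 0.0, 'qpos': array([ 1.12809791e+00,  2.64755383e-01,  1.60538732e+00,  4.06379402e-05,
        1.27370609e+00, -3.69086985e-02]), 'dq': array([-1.35643334e-03, -3.63231962e-04,  8.29688312e-04, -2.28328203e-03,
       -4.88398078e-04,  5.94719533e-05]), 'tau': array([-7.75492317e-04, -5.15122998e+01, -3.67300808e+01,  1.82665640e-04,
        1.32045770e-02,  1.96647801e-05]), 'tool_pos': array([266.13020859, 619.51755818, 229.95333759]), 'orientation': array([-2.86796544e-04,  2.01511369e-01,  9.79485526e-01, -1.09117791e-03]), 'contact_force': array([-0.49629794,  0.58532525,  0.29977568]), 'ft_torque': array([ 0.00188275, -0.05258984, -0.0202409 ]), 'finger_gap': 85.38650864811288}
{'fovy': 50.859650876299405, 'cx': 311.7526270860631, 'cy': 202.27330750981008, 'k1': -0.005328521072166604, 'position': array([1034.69757041,   21.7311614 ,  974.70515076]), 'orientation': array([0.63941849, 0.21082302, 0.24308044, 0.69829044]), 'shot': 1}
{'fovy': 51.85569592131672, 'cx': 314.07985230704963, 'cy': 191.98466856236308, 'k1': -0.057104265164329975, 'position': array([ 273.98760731, -952.93404007,  873.14321611]), 'orientation': array([ 0.90368283,  0.42487951, -0.0299709 , -0.0440056 ]), 'shot': 2}
{'fovy': 70.74872836721464, 'cx': 319.4092200454949, 'cy': 198.64807032941286, 'k1': -0.008122117130241727, 'hand_eye': array([[-1.09981300e-04,  9.54326383e-01,  2.98766033e-01,
         7.56491402e+01],
       [ 9.99999968e-01,  3.72744575e-05,  2.49055414e-04,
        -7.54304807e-01],
       [ 2.26543810e-04,  2.98766051e-01, -9.54326357e-01,
        -1.43324535e+02],
       [ 0.00000000e+00,  0.00000000e+00,  0.00000000e+00,
         1.00000000e+00]]), 'shot': 3}
['Unreachable', 'hold_point_z']
```

View pics/scene0.png

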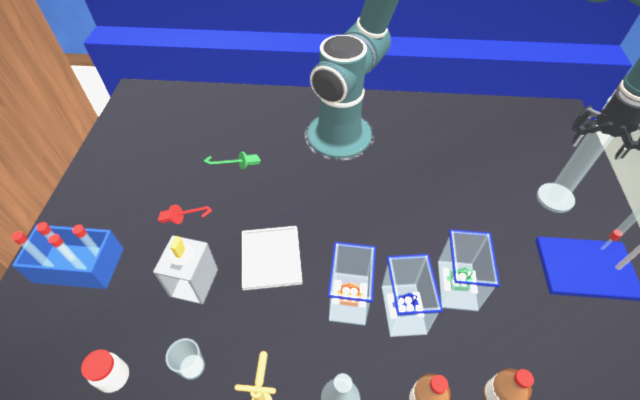

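View pics/side0.png

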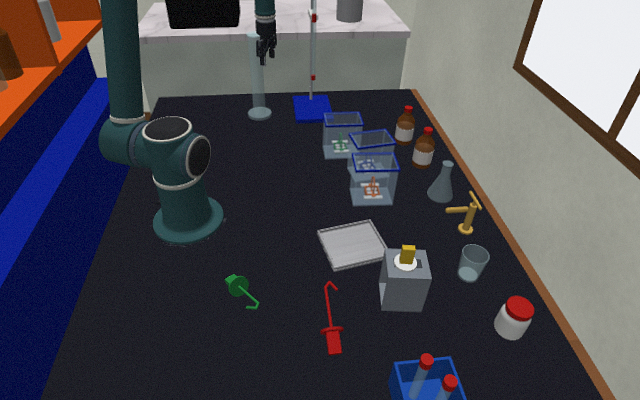

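View pics/wrist0.png

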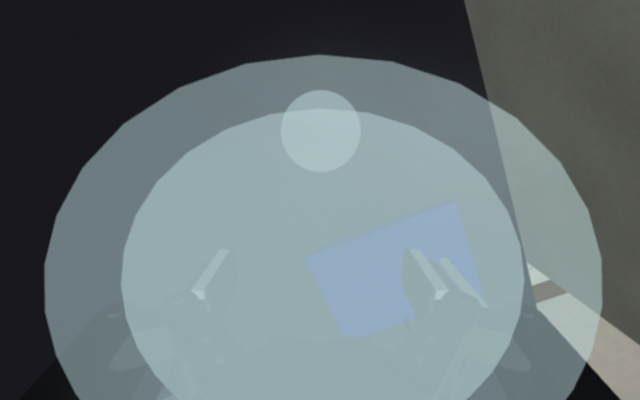

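The scene view shows the yellow rod in its stand at (178,262), the tray at (271,257), and the tanks at (350,280) orange, (410,295) blue and (467,270) green. Next: zoom in and calibrate.

```bash
cat >> h.py <<'E'
import pickle
from scipy.optimize import least_squares
def K(d): return 200/np.tan(np.radians(d['fovy']/2))
def campose(d):
    if 'position' in d: return q2R(d['orientation']), np.array(d['position'])
    s=d['state']; Rt=q2R(s['orientation']); H=d['hand_eye']
    return Rt@H[:3,:3], Rt@H[:3,3]+s['tool_pos']
def proj(d,P):
    P=np.atleast_2d(P).astype(float); Rc,t=campose(d); c=(P-t)@Rc
    u=c[:,0]/-c[:,2]; v=-c[:,1]/-c[:,2]; r2=u*u+v*v; m=1+d['k1']*r2
    f=K(d); return np.c_[d['cx']+f*u*m, d['cy']+f*v*m]
def ray(d,px):
    Rc,t=campose(d); f=K(d); a=np.array([(px[0]-d['cx'])/f,(px[1]-d['cy'])/f]); b=a.copy()
    for _ in range(20): b=a/(1+d['k1']*(b@b))
    v=Rc@np.array([b[0],-b[1],-1]); return t,v/np.linalg.norm(v)
def onz(d,px,z):
    t,v=ray(d,px); return t+v*(z-t[2])/v[2]
def crop(d,x0,y0,x1,y1,s,n):
    c=d['color'][y0:y1,x0:x1,::-1]; cv2.imwrite(f'pics/{n}.png',cv2.resize(c,None,fx=s,fy=s,interpolation=cv2.INTER_CUBIC))
def load(n): return pickle.load(open(n+'.pkl','rb'))
def shot(n,tag):
    s=readout.get_state(); d=eyes.get_image(n); d=dict(d,state=s); pickle.dump(d,open(tag+'.pkl','wb')); save(d,tag); return d
E
python3 - <<'E'
from h import *
a=load('scene0'); b=load('side0')
crop(a,140,220,320,310,4.4,'c1'); crop(a,310,220,510,340,4,'c2')
crop(b,310,200,450,320,5,'c3'); crop(b,310,100,410,215,5,'c4')
print(onz(a,(556,197),0),onz(b,(260,113),0))
for p in [(178,262)]: print(onz(a,p,130))
E
```

```text
[213.63364661 645.19681566   0.        ] [222.14943357 650.21665342   0.        ]
[ 587.09443536 -343.02748367  130.        ]
```

View pics/c1.png

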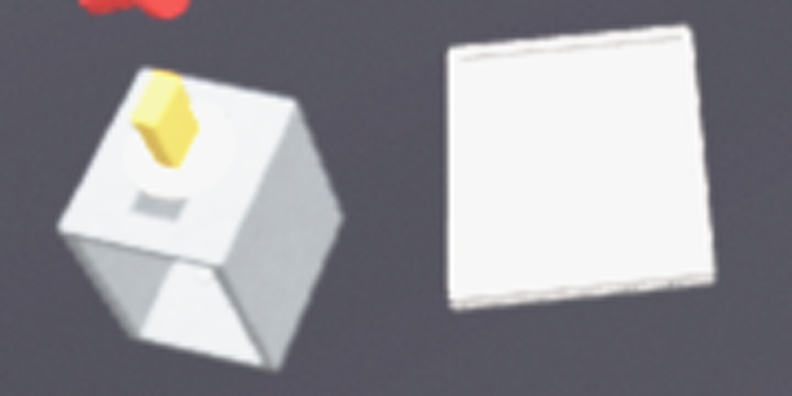

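View pics/c2.png

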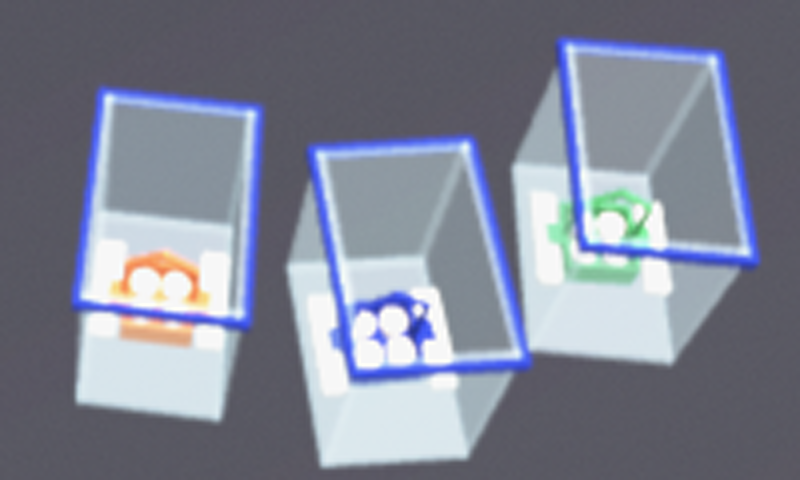

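View pics/c3.png

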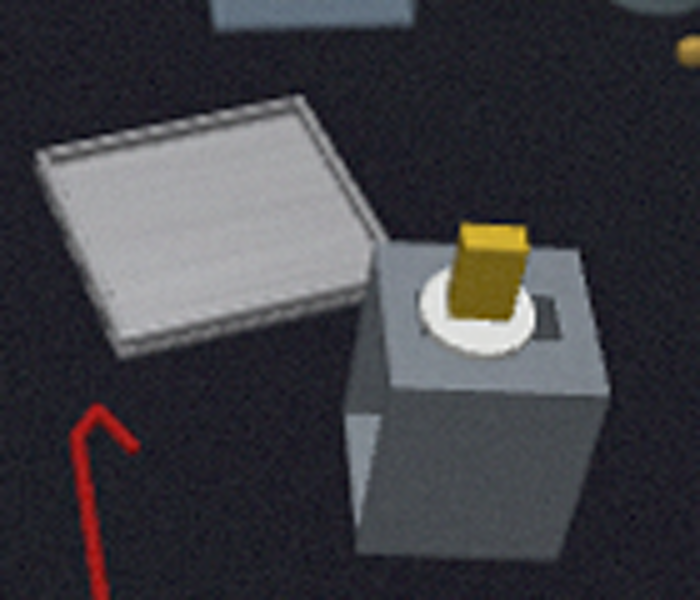

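View pics/c4.png

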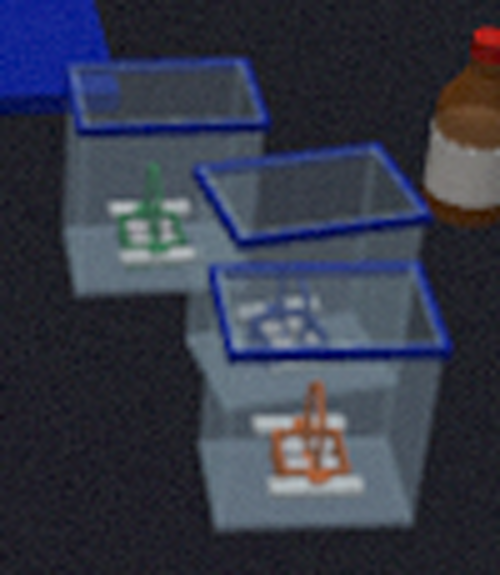

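```bash
cat > fit.py <<'E'
from h import *
a=load('scene0'); b=load('side0')
def px(l,s,ox,oy): return np.array([((x+.5)/s-.5+ox,(y+.5)/s-.5+oy) for x,y in l])
S1=lambda l:px(l,4.4,140,220); S2=lambda l:px(l,4,310,220)
D1=lambda l:px(l,5,310,200); D2=lambda l:px(l,5,310,100)
def fitrect(xs,ys,z,obs,x0):
    c=np.array([(x,y,z) for x in xs for y in ys],float)
    def W(p):
        R2=np.array([[np.cos(p[2]),-np.sin(p[2])],[np.sin(p[2]),np.cos(p[2])]])
        return np.c_[c[:,:2]@R2.T+p[:2],c[:,2]]
    def f(p):
        w=W(p); r=[]
        for d,o in obs:
            q=proj(d,w); D=np.linalg.norm(q[:,None]-o[None],axis=2)
            j=D.argmin(0); r.append((q[j]-o).ravel())
        return np.concatenate(r)
    r=least_squares(f,x0,loss='soft_l1'); return r.x,np.abs(r.fun).max(),r.fun
def report(n,*A):
    xs,ys,z,obs,x0=A
    x,m,fu=fitrect(*A); print(n,x.round(2),np.degrees(x[2]).round(2),'max',m.round(2))
    for o in obs:
        print('   ',fitrect(xs,ys,z,[o],x)[0].round(3))
report('stand',(-37,63),(-45,45),130,[(a,S1([(145,68),(298,100),(220,265),(60,228)])),(b,D1([(375,240),(580,248),(608,395),(388,388)]))],[587,-343,-.3])
report('tray',(-85,85),(-75,75),16,[(a,S1([(448,47),(690,26),(715,280),(450,305)])),(b,D1([(38,153),(298,96),(120,346)]))],[*onz(a,(271,257),16)[:2],0])
report('tank',(-68,68),(-47,47),145,[(a,S2([(100,92),(262,107),(248,326),(74,305)])),(b,D2([(210,264),(420,264),(450,354),(228,359)]))],[*onz(a,(353,270),145)[:2],0])
for z in (84,):
    print('bail',onz(a,S2([(162,252)])[0],z),onz(b,D2([(318,384)])[0],z))
E
python3 fit.py
```

```text
stand [ 5.5982e+02 -3.3843e+02 -1.6000e-01] -8.89 max 0.4
    [ 5.59752e+02 -3.38551e+02 -1.53000e-01]
    [ 5.59894e+02 -3.38239e+02 -1.58000e-01]
tray [ 480.51 -156.79    1.7 ] 97.25 max 8.69
    [ 492.418 -153.27     1.723]
    [ 479.489 -158.691    1.688]
tank [ 5.821e+02  5.543e+01 -5.000e-02] -2.75 max 1.06
    [ 5.82599e+02  5.58020e+01 -4.40000e-02]
    [ 5.80641e+02  5.23700e+01 -5.80000e-02]
bail [582.14134405  54.21047348  84.        ] [582.45979923  56.12069438  84.        ]
```

```bash
python3 - <<'E'
from h import *
a=load('scene0'); b=load('side0')
for p in [(537,239),(547,292),(612,240),(640,270)]: print('sc',p,onz(a,p,0).round())
for p in [(293,96),(330,95),(330,120),(300,120),(312,98)]: print('sd',p,onz(b,p,0).round())
print(proj(b,[266,620,230]),proj(a,[266,620,230]))
E
sed -i "s/,0\])$/,0])/" fit.py
python3 - <<'E'
exec(open('fit.py').read().split("report('stand'")[0])
for th in (0.12,-.1,1.7):
    for o in ([(a,S1([(448,47),(690,26),(715,280),(450,305)]))],[(b,D1([(38,153),(298,96),(120,346)]))]):
        print(th,*[np.round(v,2) for v in fitrect((-85,85),(-75,75),16,o,[485,-156,th])])
E
```

```text
sc (537, 239) [366. 557.   0.]
sc (547, 292) [524. 546.   0.]
sc (612, 240) [353. 757.   0.]
sc (640, 270) [441. 798.   0.]
sd (293, 96) [375. 801.   0.]
sd (330, 95) [549. 799.   0.]
sd (330, 120) [517. 566.   0.]
sd (300, 120) [390. 576.   0.]
sd (312, 98) [461. 774.   0.]
[[267.46942477  64.50753016]] [[592.97890393 154.39058628]]
0.12 [ 4.8814e+02 -1.5407e+02  2.0000e-01] 1.39 [ 0.35  1.39 -0.06  1.   -0.28 -1.    0.02 -0.62]
0.12 [ 4.8407e+02 -1.5661e+02  2.0000e-01] 0.7 [-0.7   0.23  0.41  0.16  0.19 -0.38]
-0.1 [ 492.42 -153.27    8.01] 6.01 [-2.11  4.88  5.28  6.01  2.26 -1.97 -5.29 -3.53]
-0.1 [ 479.49 -158.69    1.69] 4.1 [ 1.82 -4.1  -2.2   0.24  0.01  0.97]
1.7 [ 492.42 -153.27    1.72] 6.01 [-2.11  4.88  5.28  6.01  2.26 -1.97 -5.29 -3.53]
1.7 [ 479.49 -158.69    1.69] 4.1 [ 1.82 -4.1  -2.2   0.24  0.01  0.97]
```

>>> {"fn": "step_arm", "kwargs": {"moves": [[1,0,0,-50,0,0,0],[1,0,0,-100,0,0,0],[1,-32,-38,-100,0,0,8],[1,-64,-76,-100,0,0,16],[1,-96,-114,-100,0,0,24],[1,-128,-152,-100,0,0,32],[1,-160,-190,-100,0,0,40],[1,-192,-228,-100,0,0,48]]}}

```text
time_s: 0.95
tool_pos: [352.8, 332.9, 331.0]
orientation: [0.0, 0.585, 0.811, -0.0]
contact_force: [1.0, 0.2, 0.1]
finger_gap: 85.5
```

```bash
cat >> h.py <<'E'
def goal(pos,yaw,wrap=None):
    """shift and rotvec (deg) in the current tool frame to reach tool-down pose with tool x at yaw deg"""
    s=readout.get_state(); Rt=q2R(s['orientation']); y=np.radians(yaw)
    X=np.array([np.cos(y),np.sin(y),0]); Z=np.array([0,0,-1.]); G=np.c_[X,np.cross(Z,X),Z]
    d=Rt.T@(np.array(pos)-s['tool_pos']); w=R.from_matrix(Rt.T@G).as_rotvec(degrees=True)
    print('t',round(s['time_s'],2),'pos',s['tool_pos'].round(1),'yaw',np.degrees(np.arctan2(Rt[1,0],Rt[0,0])).round(2),'q',s['qpos'].round(2),'F',s['contact_force'].round(1),'gap',round(s['finger_gap'],1))
    print('shift',d.round(1),'turn',w.round(2))
E
python3 -c "
from h import *
goal((560,-338,320),-8.9)"
```

```text
t 0.95 pos [352.8 332.9 331. ] yaw 108.46 q [ 0.71 -0.15  1.86 -0.    1.43  0.38] F [1.  0.2 0.1] gap 85.5
shift [-702.   -15.9   11.2] turn [2.0000e-02 1.0000e-02 1.1736e+02]
```

>>> {"fn": "step_arm", "kwargs": {"moves": [[1,-48,-1,0,0,0,8],[1,-96,-2,0,0,0,16],[1,-144,-3,0,0,0,24],[1,-192,-4,0,0,0,32],[1,-240,-5,0,0,0,40],[1,-288,-6,0,0,0,48],[1,-336,-8,0,0,0,56],[1,-384,-9,0,0,0,64]]}}

```text
time_s: 1.75
tool_pos: [467.7, -33.6, 331.2]
orientation: [-0.0, 0.926, 0.378, 0.0]
contact_force: [0.9, 0.1, -0.6]
finger_gap: 85.9
```

```bash
python3 -c "
from h import *
goal((560,-338,320),-8.9)"
```

```text
t 1.75 pos [467.7 -33.6 331.2] yaw 44.41 q [-0.12 -0.18  1.89  0.    1.44  0.67] F [ 0.9  0.1 -0.6] gap 85.9
shift [-147.   282.1   11.2] turn [-0.000e+00 -2.000e-02  5.331e+01]
```

>>> {"fn": "step_arm", "kwargs": {"moves": [[1,-21,40,2,0,0,7.6],[1,-42,81,4,0,0,15.2],[1,-63,121,5,0,0,22.8],[1,-84,161,6,0,0,30.4],[1,-105,201,8,0,0,38],[1,-126,242,10,0,0,45.7],[1,-147,282,11,0,0,53.3],[1,-147,282,11,0,0,53.3]]}}

```text
time_s: 2.55
tool_pos: [562.0, -340.3, 317.7]
orientation: [0.0, 0.997, -0.078, -0.001]
contact_force: [0.2, 1.6, -0.7]
finger_gap: 85.4
```

```bash
python3 -c "
from h import *
goal((560,-338,320),-8.9)
d=shot('wrist','wrist1'); 
for p in ([560,-338,186],[560,-338,130]): print(proj(d,p))
"
```

```text
t 2.55 pos [ 562.  -340.3  317.7] yaw -8.92 q [-0.58  0.19  1.53 -0.    1.42  1.15] F [ 0.2  1.6 -0.7] gap 85.4
shift [-2.3 -2.  -2.3] turn [ 0.06  0.13 -0.02]
[[316.40133784 191.84711223]]
[[316.81183812 178.98026615]]
```

View pics/wrist1.png

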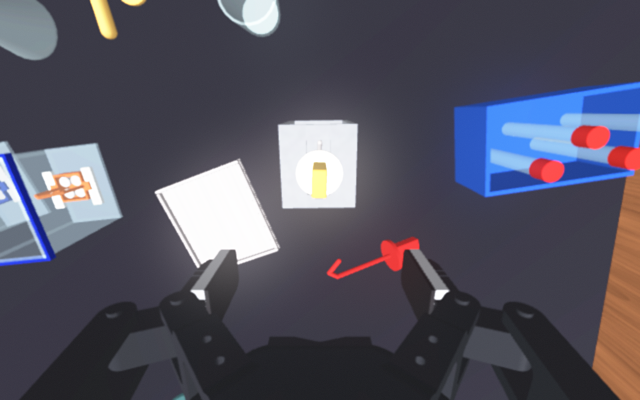

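```bash
python3 -c "
from h import *
d=load('wrist1'); crop(d,265,105,375,225,5,'w1a'); crop(d,145,150,290,280,5,'w1b')
"
```

```text
(no output)
```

View pics/w1a.png

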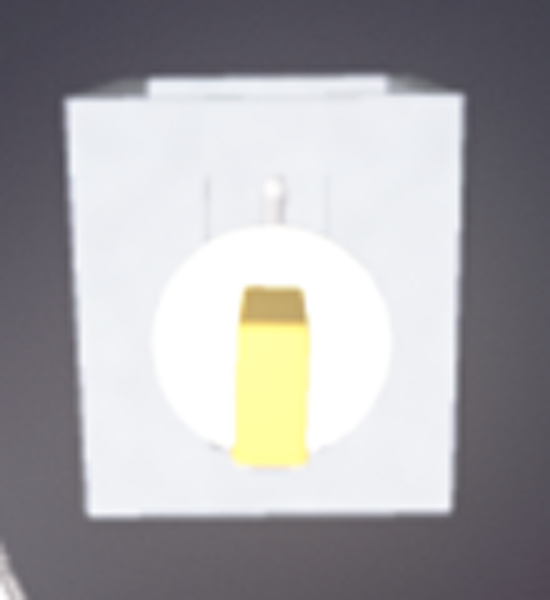

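View pics/w1b.png

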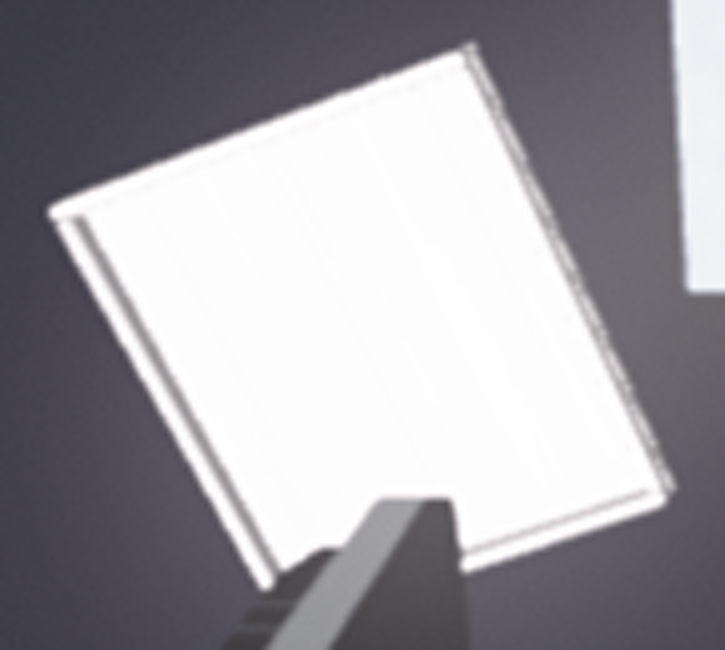

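```bash
cat > fit2.py <<'E'
exec(open('fit.py').read().split("report('stand'")[0])
w=load('wrist1'); W1=lambda l:px(l,5,265,105); W2=lambda l:px(l,5,145,150)
pc=W1([(66,98),(466,95),(452,512),(88,515)])
report('stand',(-37,63),(-45,45),130,[(a,S1([(145,68),(298,100),(220,265),(60,228)])),(b,D1([(375,240),(580,248),(608,395),(388,388)])),(w,pc)],[560,-338,-.155])
report('handle',(-15,15),(-8,8),186,[(w,W1([(240,323),(307,322),(308,464),(232,464)]))],[560,-338,-.155])
report('collar',(-27,27),(0,),136,[(w,W1([(271,226),(271,456)]))],[560,-338,-.155])
report('tray',(-85,85),(-75,75),16,[(a,S1([(448,47),(690,26),(715,280),(450,305)])),(b,D1([(38,153),(298,96),(120,346)])),(w,W2([(52,210),(474,46),(670,492)]))],[485,-156,0.2])
E
python3 fit2.py
```

```text
stand [ 5.6045e+02 -3.3944e+02 -1.5000e-01] -8.58 max 0.87
    [ 5.59752e+02 -3.38551e+02 -1.53000e-01]
    [ 5.59894e+02 -3.38239e+02 -1.58000e-01]
    [ 5.6083e+02 -3.3996e+02 -1.4800e-01]
handle [ 5.6826e+02 -3.4181e+02 -1.7000e-01] -9.65 max 1.66
    [ 5.68255e+02 -3.41810e+02 -1.68000e-01]
collar [ 5.6779e+02 -3.4166e+02 -1.6000e-01] -8.96 max 0.49
    [ 5.67789e+02 -3.41658e+02 -1.56000e-01]
tray [ 4.8617e+02 -1.5627e+02  2.0000e-01] 11.5 max 2.38
    [ 4.88144e+02 -1.54070e+02  1.96000e-01]
    [ 4.84070e+02 -1.56607e+02  2.04000e-01]
    [ 4.86784e+02 -1.57855e+02  2.03000e-01]
```

Run:
```python
exec(open('fit2.py').read().split("report('stand'")[0])
c,s=np.cos(-.15),np.sin(-.15); M=np.array([[c,s],[-s,c]])
def L(n,P): print(n,P.round(1),'local',(M@(P[:2]-[560.3,-339.2])).round(1))
L('sc collar',onz(a,S1([(178,147)])[0],136)); L('sd collar',onz(b,D1([(478,309)])[0],136)); L('w collar',onz(w,W1([(271,341)])[0],136))
L('sd top',onz(b,D1([(494,237)])[0],186)); L('w top',onz(w,W1([(271,393)])[0],186)); L('sc top',onz(a,S1([(161,77)])[0],186));
L('w hook',onz(w,W1([(274,190)])[0],26+15)); L('slot end',onz(w,W1([(268,178)])[0],130))
L('slot end sc',onz(a,S1([(158,218)])[0],130))
L('slot end sd',onz(b,D1([(553,338)])[0],130))
crop(a,165,230,210,285,12,'c1z'); crop(b,385,235,440,285,12,'c3z'); crop(w,290,135,350,205,9,'w1z')
```

```text
Traceback (most recent call last):
SyntaxError: unterminated string literal (detected at line 1)
```

Run:
```python
exec(open('fit2.py').read().split("\npc=")[0])
c,s=np.cos(-.15),np.sin(-.15); M=np.array([[c,s],[-s,c]])
def L(n,P): print(n,P.round(1),'local',(M@(P[:2]-[560.3,-339.2])).round(1))
L('sc collar',onz(a,S1([(178,147)])[0],136)); L('sd collar',onz(b,D1([(478,309)])[0],136)); L('w collar',onz(w,W1([(271,341)])[0],136))
L('sd top',onz(b,D1([(494,237)])[0],186)); L('w top',onz(w,W1([(271,393)])[0],186)); L('sc top',onz(a,S1([(161,77)])[0],186));
L('w hook',onz(w,W1([(274,190)])[0],26+15)); L('slot end',onz(w,W1([(268,178)])[0],130))
L('slot end sc',onz(a,S1([(158,218)])[0],130))
L('slot end sd',onz(b,D1([(553,338)])[0],130))
crop(a,165,230,210,285,10,'c1z'); crop(b,385,235,440,285,12,'c3z'); crop(w,290,135,350,200,9,'w1z')
```

```text
sc collar [ 566.7 -342.4  136. ] local [ 6.8 -2.2]
sd collar [ 566.9 -341.   136. ] local [ 6.8 -0.8]
w collar [ 568.4 -341.8  136. ] local [ 8.4 -1.3]
sd top [ 566.1 -341.3  186. ] local [ 6.  -1.2]
w top [ 568.6 -341.8  186. ] local [ 8.6 -1.4]
sc top [ 555.1 -341.1  186. ] local [-4.9 -2.6]
w hook [ 592.7 -346.4   41. ] local [33.1 -2.3]
slot end [ 605.2 -346.8  130. ] local [45.5 -0.9]
slot end sc [ 605.7 -343.4  130. ] local [45.5  2.7]
slot end sd [ 599.8 -356.9  130. ] local [ 41.7 -11.5]
```

View pics/c1z.png

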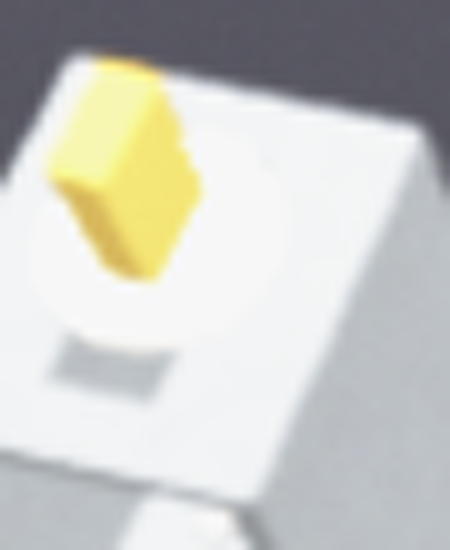

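View pics/c3z.png

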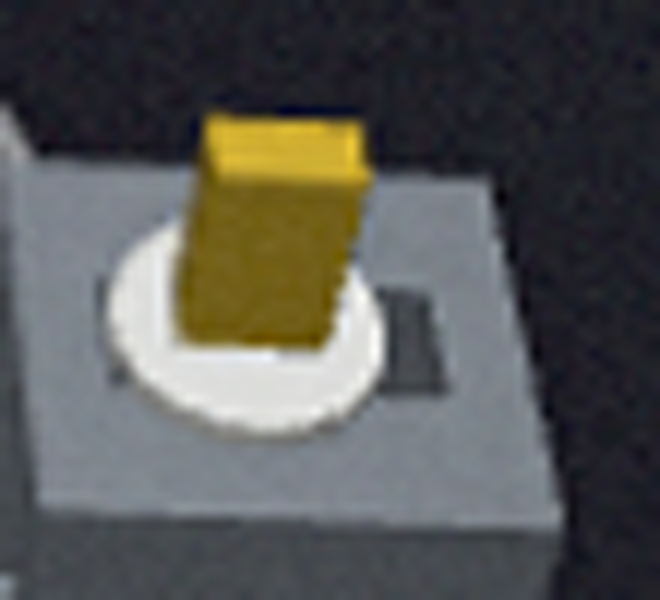

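View pics/w1z.png

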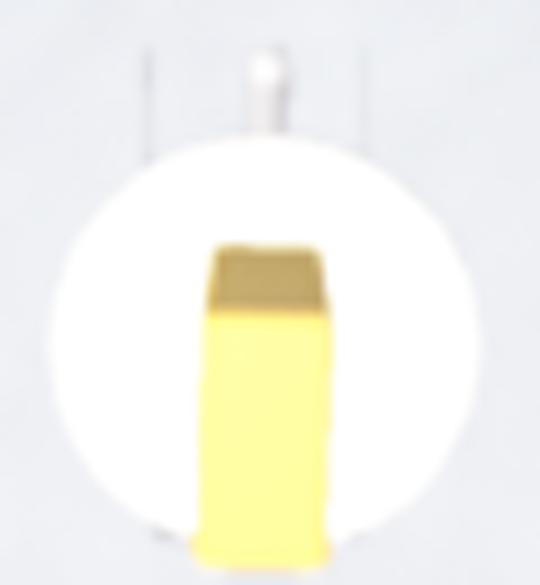

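```bash
python3 -c "
from h import *
goal((567.7,-341.7,144),-9.1)"
```

```text
t 2.6 pos [ 561.6 -337.7  318.2] yaw -8.71 q [-0.58  0.19  1.54 -0.    1.42  1.14] F [-0.2  0.6  0.6] gap 85.4
shift [  7.1   3.2 174.2] turn [-0.06  0.16  0.39]
```

>>> {"fn": "step_arm", "kwargs": {"moves": [[1,4,2,40,0,0,0.4],[1,7,3,80,0,0,0.4],[1,7,3,100,0,0,0.4],[1,7,3,100,0,0,0.4],[1,7,3,100,0,0,0.4]]}}

```text
time_s: 3.1
tool_pos: [568.3, -338.3, 220.7]
orientation: [-0.0, 0.997, -0.077, -0.0]
contact_force: [0.2, 0.4, 1.0]
finger_gap: 85.0
```

```bash
python3 -c "
from h import *
goal((567.7,-341.7,144),-9.1)
d=shot('wrist','wrist2')
goal((567.7,-341.7,144),-9.1)
"
```

```text
t 3.1 pos [ 568.3 -338.3  220.7] yaw -8.87 q [-0.57  0.25  1.65  0.    1.25  1.15] F [0.2 0.4 1. ] gap 85.0
shift [-0.1  3.4 76.7] turn [-0.02  0.02  0.23]
t 3.15 pos [ 569.1 -339.   222.2] yaw -8.88 q [-0.57  0.24  1.64  0.    1.25  1.15] F [-0.   0.1  0.6] gap 85.5
shift [-1.2  2.8 78.2] turn [ 0.05 -0.13  0.22]
```

View pics/wrist2.png

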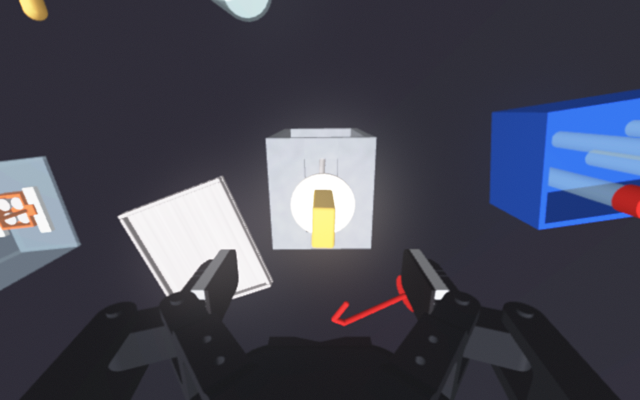

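>>> {"fn": "step_arm", "kwargs": {"moves": [[1,-0.5,3,35,0,0,0.2],[1,-0.5,3,60,0,0,0.2],[1,-0.5,3,77,0,0,0.2],[1,-0.5,3,77,0,0,0.2],[0.6,-0.5,3,77,0,0,0.2],[0.2,-0.5,3,77,0,0,0.2],[0,-0.5,3,77,0,0,0.2],[0,-0.5,3,77,0,0,0.2]]}}

```text
time_s: 3.95
tool_pos: [568.1, -342.7, 144.7]
orientation: [0.001, 0.997, -0.08, 0.001]
contact_force: [-0.3, 0.4, -0.1]
finger_gap: 28.3
```

>>> {"fn": "step_arm", "kwargs": {"moves": [[0,0,0,0,0,0,0],[0,0,0,0,0,0,0],[0,0,0,0,0,0,0]]}}

```text
time_s: 4.25
tool_pos: [568.0, -342.6, 144.3]
orientation: [0.0, 0.997, -0.08, 0.001]
contact_force: [-0.3, 0.6, 4.3]
finger_gap: 15.1
```

```bash
python3 -c "
from h import *
d=shot('wrist','wrist3')
goal((567.7,-341.7,144),-9.1)
"
```

```text
t 4.3 pos [ 568.  -342.6  144.3] yaw -9.15 q [-0.58  0.3   1.72  0.    1.12  1.15] F [0.5 1.  5.3] gap 15.5
shift [-0.4 -0.8  0.3] turn [ 0.03 -0.09 -0.05]
```

View pics/wrist3.png

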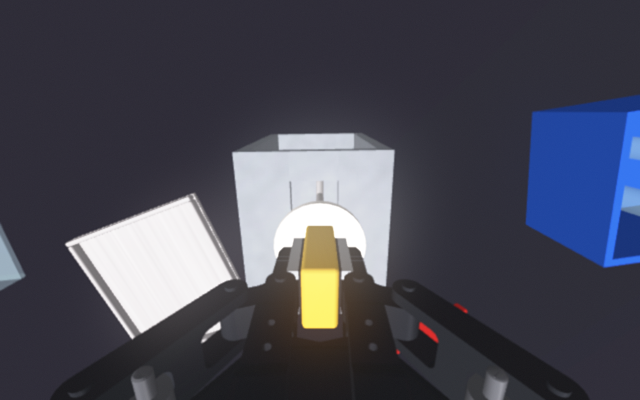

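>>> {"fn": "step_arm", "kwargs": {"moves": [[0,0,0,-10,0,0,0],[0,0,0,-30,0,0,0],[0,0,0,-60,0,0,0],[0,0,0,-95,0,0,0],[0,0,0,-130,0,0,0],[0,0,0,-160,0,0,0],[0,0,0,-175,0,0,0],[0,0,0,-175,0,0,0]]}}

```text
time_s: 5.1
tool_pos: [568.3, -342.9, 321.2]
orientation: [0.001, 0.997, -0.08, 0.002]
contact_force: [0.1, -0.2, -1.7]
finger_gap: 15.2
```

```bash
python3 -c "
from h import *
d=shot('wrist','wrist4'); 
goal((540,55,318),-2.75)
e=shot('side','side4');crop(e,340,120,480,260,4.2,'side4c')
"
```

```text
t 5.15 pos [ 567.5 -342.4  318.5] yaw -9.15 q [-0.58  0.2   1.52 -0.    1.42  1.15] F [-0.6 -0.4 -0.6] gap 15.3
shift [-9.040e+01 -3.879e+02  3.000e-01] turn [ 0.03 -0.04 -6.4 ]
```

View pics/wrist4.png

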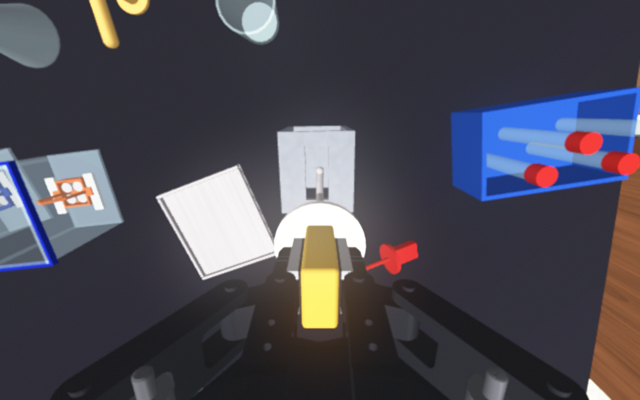

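View pics/side4c.png

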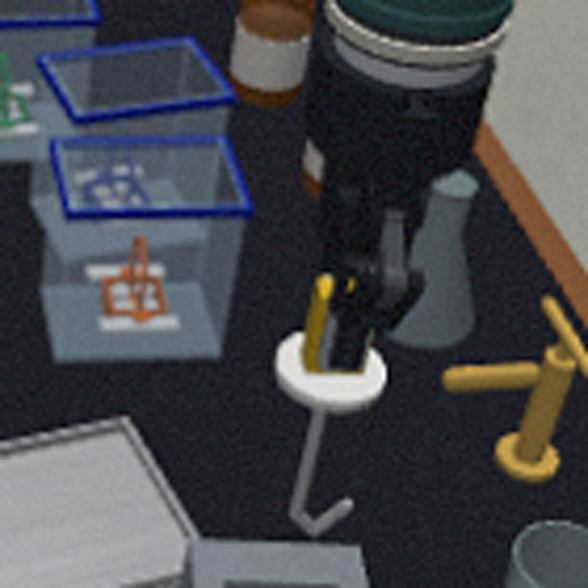

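>>> {"fn": "step_arm", "kwargs": {"moves": [[0,-6,-25,0,0,0,0],[0,-17,-73,0,0,0,-1.5],[0,-29,-121,0,0,0,-2.5],[0,-40,-169,0,0,0,-3.5],[0,-51,-217,0,0,0,-4.5],[0,-62,-265,0,0,0,-5.5],[0,-73,-313,0,0,0,-6.4],[0,-84,-355,0,0,0,-6.4]]}}

```text
time_s: 6.0
tool_pos: [539.0, 23.8, 315.0]
orientation: [-0.0, 1.0, -0.024, -0.003]
contact_force: [1.2, 0.2, -1.7]
finger_gap: 15.6
```

```bash
python3 -c "
from h import *
goal((530,55,320),-2.75)
"
```

```text
t 6.0 pos [539.   23.8 315. ] yaw -2.7 q [-0.   -0.03  1.78  0.    1.4   1.62] F [ 1.2  0.2 -1.7] gap 15.6
shift [-10.5 -30.7  -4.9] turn [-0.01  0.29  0.05]
```

>>> {"fn": "step_arm", "kwargs": {"moves": [[0,-8,-20,-3,0,0,0],[0,-10,-30,-4,0,0,0],[0,-10,-30,-4,0,0,0],[0,-10,-30,-4,0,0,0]]}}

```text
time_s: 6.4
tool_pos: [532.2, 51.2, 321.0]
orientation: [0.0, 1.0, -0.024, -0.001]
contact_force: [-0.2, -1.1, -1.2]
finger_gap: 15.2
```

```bash
python3 -c "
from h import *
d=shot('wrist','wrist5'); 
goal((540,55,318),-2.75)
crop(d,215,80,425,260,3.6,'w5a')
print(proj(d,[[582,55.4,145],[582.3,55.2,84]]))
s=d['state']; Rt=q2R(s['orientation'])
print(proj(d,[Rt@np.array(v)+s['tool_pos'] for v in ([12,0,118.3],[26,0,103],[0,0,130])]))
"
```

```text
t 6.45 pos [532.4  50.8 321.3] yaw -2.81 q [ 0.05 -0.05  1.78 -0.    1.41  1.67] F [ 0.1  1.5 -1.8] gap 15.4
shift [ 7.4 -4.5  3.3] turn [ 0.05  0.08 -0.06]
[[312.35691825 135.93382438]
 [313.53722273 131.67166159]]
[[318.36113118 181.49868784]
 [318.28791611 170.29482775]
 [318.41208597 190.30487415]]
```

View pics/wrist5.png

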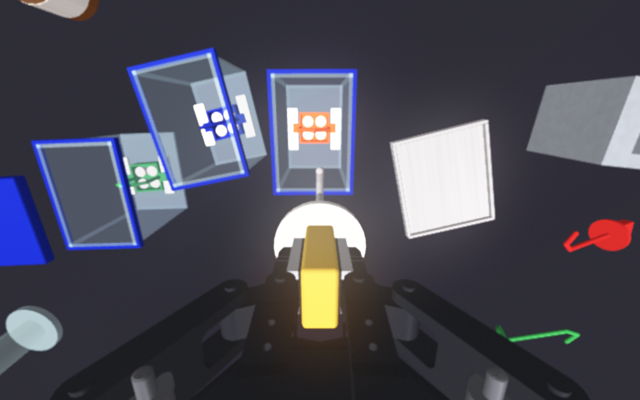

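View pics/w5a.png

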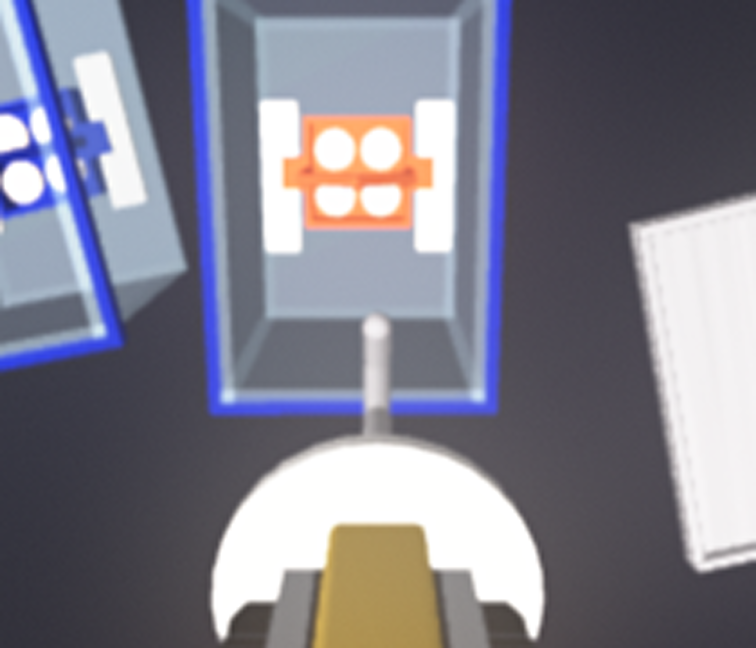

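```bash
cat > fit3.py <<'E'
exec(open('fit2.py').read().split("\npc=")[0])
w=load('wrist5'); s=w['state']; Rt=q2R(s['orientation'])
report('tank',(-68,68),(-47,47),145,[(a,S2([(100,92),(262,107),(248,326),(74,305)])),(b,D2([(210,264),(420,264),(450,354),(228,359)])),(w,np.array([(267,70),(357,70),(353,194.4),(273.3,194.4)]))],[582,55,-.05])
W5=lambda l:px(l,3.6,215,80)
for n,p,z in [('bail',(359,178),84),('basket ctr',(358.5,172),31),('tip',(376,325),321.2-103),('earL',(295,172),33),('earR',(424,172),33)]:
    P=onz(w,W5([p])[0],z); print(n,P.round(1),'tool',(Rt.T@(P-s['tool_pos'])).round(1))
crop(w,285,95,350,150,12,'w5b')
E
python3 fit3.py
```

```text
tank [ 5.8175e+02  5.5200e+01 -5.0000e-02] -2.7 max 1.02
    [ 5.82599e+02  5.58020e+01 -4.40000e-02]
    [ 5.80641e+02  5.23700e+01 -5.80000e-02]
    [ 5.81641e+02  5.51420e+01 -4.70000e-02]
bail [585.6  53.9  84. ] tool [ 53.6  -5.6 236.9]
basket ctr [584.8  55.   31. ] tool [ 52.8  -6.7 289.9]
tip [558.4  49.1 218.2] tool [ 26.4   0.7 102.8]
earL [586.1  81.2  33. ] tool [ 52.9 -32.9 287.9]
earR [583.6  28.   33. ] tool [ 52.9  20.4 288. ]
```

View pics/w5b.png

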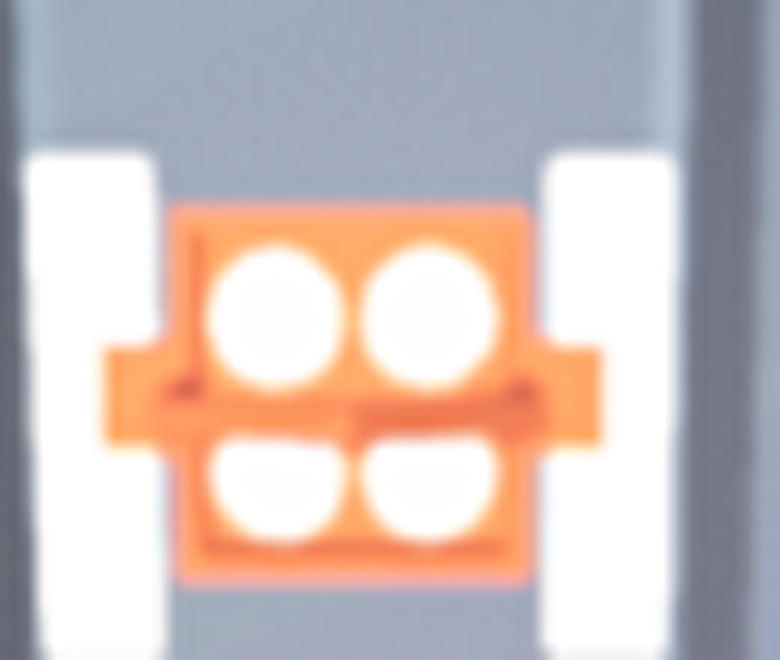

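>>> {"fn": "step_arm", "kwargs": {"moves": [[0,6,-3,5,0,0,0],[0,13,-6.5,20,0,0,0],[0,13,-6.5,45,0,0,0],[0,13,-6.5,70,0,0,0],[0,13,-6.5,90,0,0,0],[0,13,-6.5,100,0,0,0],[0,13,-6.5,100,0,0,0]]}}

```text
time_s: 7.15
tool_pos: [544.4, 57.5, 219.3]
orientation: [0.0, 1.0, -0.024, -0.002]
contact_force: [-0.1, -0.7, -1.6]
finger_gap: 15.5
```

```bash
python3 -c "
from h import *
d=shot('wrist','wrist6'); 
goal((545,57,175),-2.75)
crop(d,230,60,420,240,3.3,'w6a')
e=shot('side','side6');crop(e,330,100,420,220,5,'side6c')
s=d['state']; Rt=q2R(s['orientation'])
print(proj(d,[Rt@np.array(v)+s['tool_pos'] for v in ([12,0,118.3],[26,0,103],[40.5,0,137])]))
"
```

```text
t 7.2 pos [545.4  57.6 221.1] yaw -2.78 q [ 0.06  0.03  1.89 -0.    1.22  1.68] F [ 1.4  0.  -1.3] gap 15.1
shift [-0.3  0.6 46.1] turn [ 0.01  0.12 -0.03]
[[318.36182121 181.49643483]
 [318.28863234 170.29242921]
 [318.38628159 148.91226274]]
```

View pics/w6a.png

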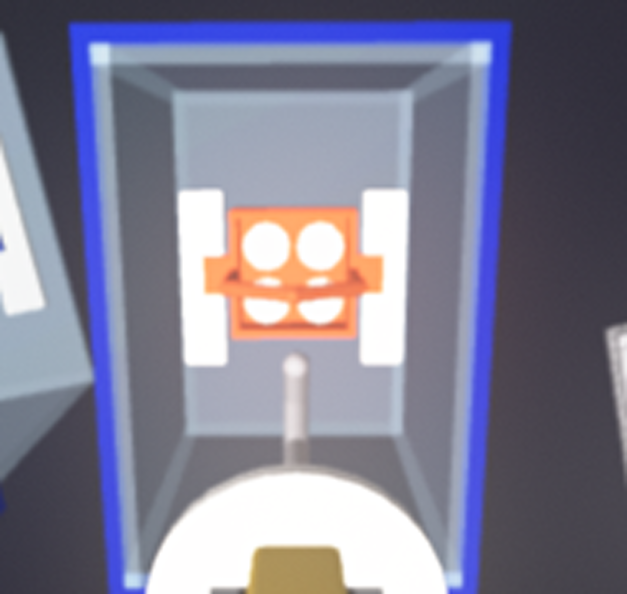

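View pics/side6c.png

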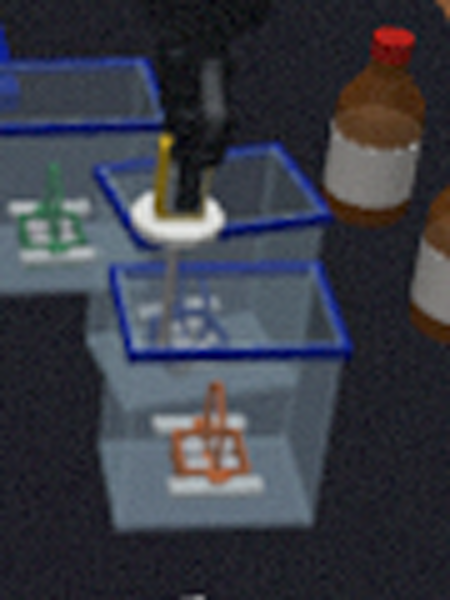

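>>> {"fn": "step_arm", "kwargs": {"moves": [[0,0,0,12,0,0,0],[0,0,0,24,0,0,0],[0,0,0,36,0,0,0],[0,0,0,44,0,0,0],[0,0,0,46,0,0,0],[0,0,0,46,0,0,0]]}}

```text
time_s: 7.85
tool_pos: [545.3, 57.9, 175.5]
orientation: [0.0, 1.0, -0.024, -0.001]
contact_force: [0.5, 0.4, -1.4]
finger_gap: 15.3
```

```bash
python3 -c "
from h import *
d=shot('wrist','wrist7'); 
goal((545,57,175),-2.75)
crop(d,220,60,420,240,3.3,'w7a')
e=shot('side','side7');crop(e,330,100,420,220,5,'side7c')
"
```

```text
t 7.9 pos [545.7  57.9 176.2] yaw -2.75 q [0.06 0.07 1.94 0.   1.14 1.68] F [-0.2  0.2 -1.4] gap 15.4
shift [-0.7  1.   1.2] turn [0.   0.01 0.  ]
```

View pics/w7a.png

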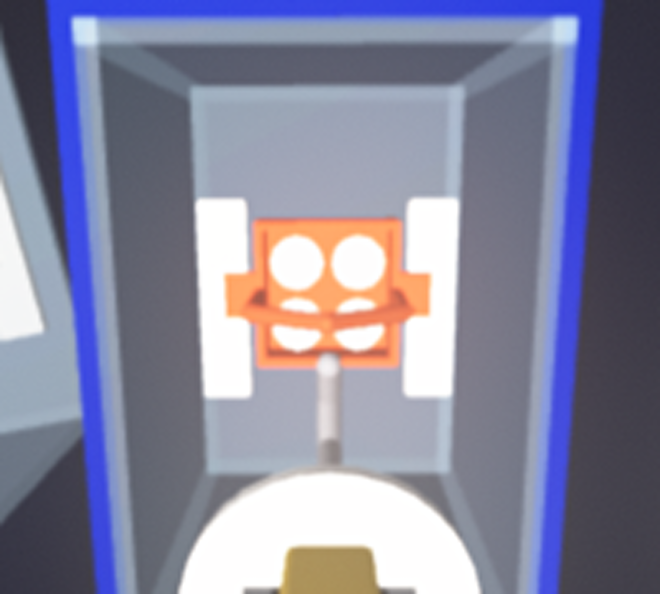

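View pics/side7c.png

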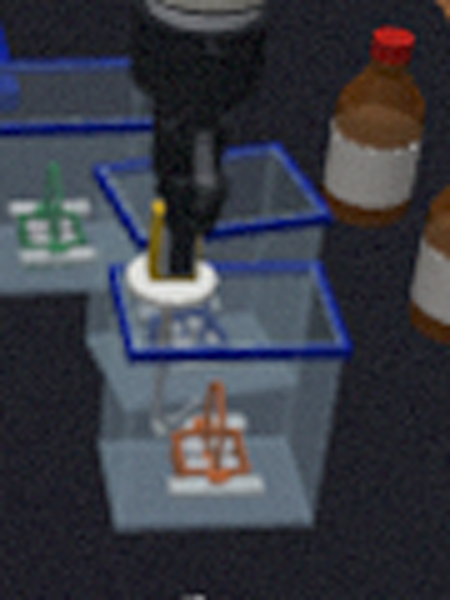

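>>> {"fn": "step_arm", "kwargs": {"moves": [[0,6,0,0,0,0,0],[0,12,0,0,0,0,0],[0,18,0,0,0,0,0],[0,24,0,0,0,0,0],[0,27,0,0,0,0,0],[0,27,0,0,0,0,0]]}}

```text
time_s: 8.55
tool_pos: [573.2, 56.5, 176.2]
orientation: [0.0, 1.0, -0.024, 0.0]
contact_force: [0.2, 0.3, -0.3]
finger_gap: 15.1
```

```bash
python3 -c "
from h import *
d=shot('wrist','wrist8'); 
goal((572,56,175),-2.75)
crop(d,220,60,420,240,3.3,'w8a')
e=shot('side','side8');crop(e,330,100,420,220,5,'side8c')
"
```

```text
t 8.6 pos [572.8  56.5 176.1] yaw -2.76 q [0.06 0.12 1.88 0.   1.14 1.67] F [-0.5  0.2 -1.5] gap 15.5
shift [-0.8  0.6  1.1] turn [ 0.    0.03 -0.01]
```

View pics/w8a.png

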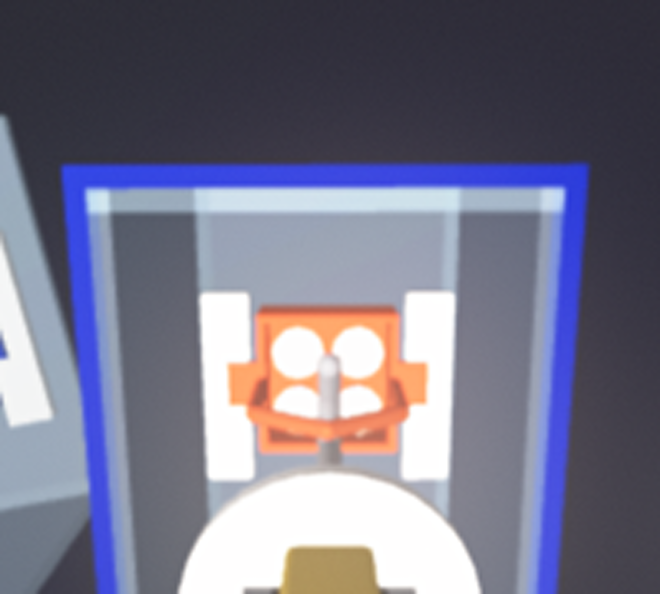

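View pics/side8c.png

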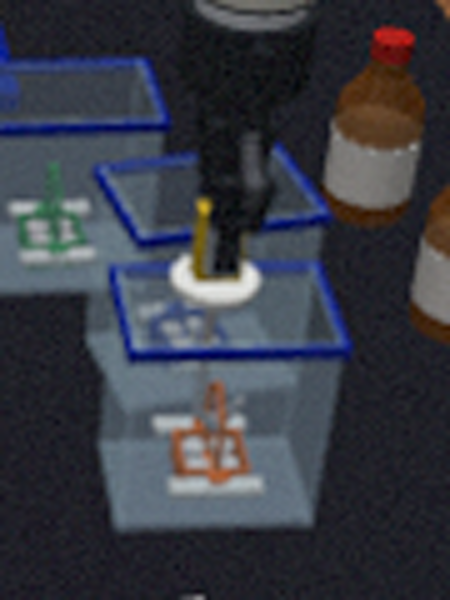

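>>> {"fn": "step_arm", "kwargs": {"moves": [[0,0,0,-10,0,0,0],[0,0,0,-18,0,0,0],[0,0,0,-22,0,0,0],[0,0,0,-26,0,0,0],[0,0,0,-30,0,0,0],[0,0,0,-35,0,0,0],[0,0,0,-40,0,0,0],[0,0,0,-40,0,0,0]]}}

```text
time_s: 9.45
tool_pos: [573.2, 56.6, 217.3]
orientation: [-0.0, 1.0, -0.024, 0.001]
contact_force: [0.6, 0.3, -2.4]
finger_gap: 15.3
```

```bash
python3 -c "
from h import *
d=shot('wrist','wrist9'); 
goal((572,56,175),-2.75)
crop(d,220,60,420,240,3.3,'w9a')
e=shot('side','side9');crop(e,330,100,420,220,5,'side9c')
"
```

```text
t 9.5 pos [573.   56.6 216.8] yaw -2.75 q [ 0.06  0.09  1.84 -0.    1.22  1.67] F [ 0.3 -0.5 -2.4] gap 15.5
shift [-1.   0.7 41.8] turn [-0.   -0.05 -0.  ]
```

View pics/w9a.png

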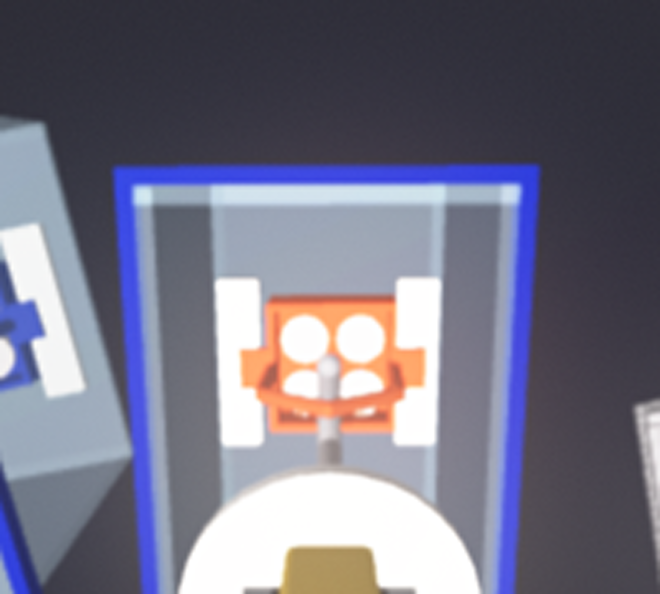

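View pics/side9c.png

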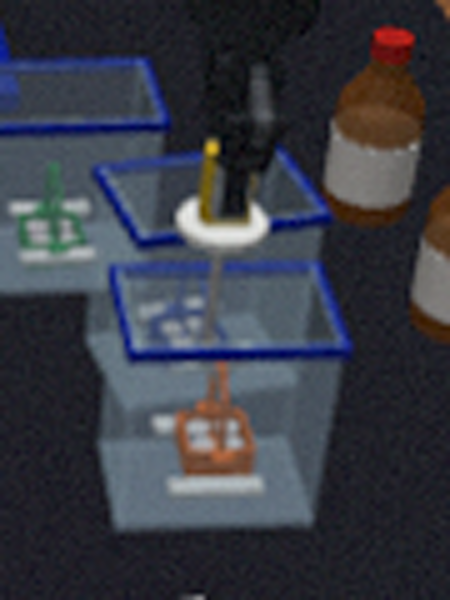

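>>> {"fn": "step_arm", "kwargs": {"moves": [[0,0,0,-8,0,0,0],[0,0,0,-24,0,0,0],[0,0,0,-44,0,0,0],[0,0,0,-66,0,0,0],[0,0,0,-88,0,0,0],[0,0,0,-108,0,0,0],[0,0,0,-128,0,0,0],[0,0,0,-140,0,0,0]]}}

```text
time_s: 10.35
tool_pos: [573.5, 56.6, 359.9]
orientation: [-0.0, 1.0, -0.024, 0.002]
contact_force: [-0.1, -0.1, -1.5]
finger_gap: 15.4
```

>>> {"fn": "step_arm", "kwargs": {"moves": [[0,0,0,-6,0,0,0],[0,0,0,-10,0,0,0],[0,0,0,-10,0,0,0]]}}

```text
time_s: 10.65
tool_pos: [572.6, 56.6, 366.3]
orientation: [0.0, 1.0, -0.024, -0.0]
contact_force: [-0.1, -0.0, -2.1]
finger_gap: 15.2
```

```bash
python3 -c "
from h import *
d=shot('wrist','wrist10'); 
goal((474,-156,366),-2.75)
e=shot('side','side10')
"
```

```text
t 10.7 pos [572.4  56.6 365.5] yaw -2.75 q [ 0.06  0.02  1.64 -0.    1.49  1.67] F [-0.4 -0.7 -2.3] gap 15.1
shift [-88.1 217.   -0.3] turn [0.01 0.07 0.  ]
```

View pics/wrist10.png

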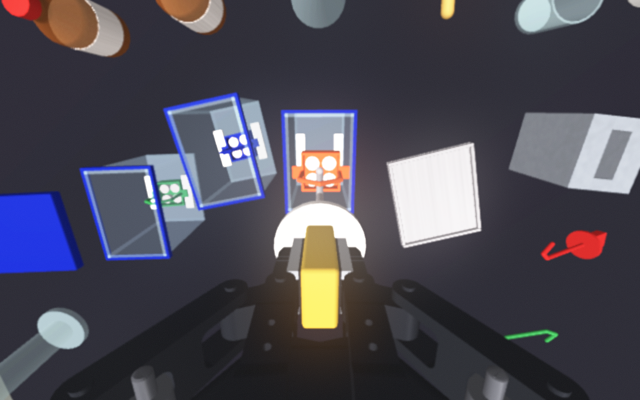

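View pics/side10.png

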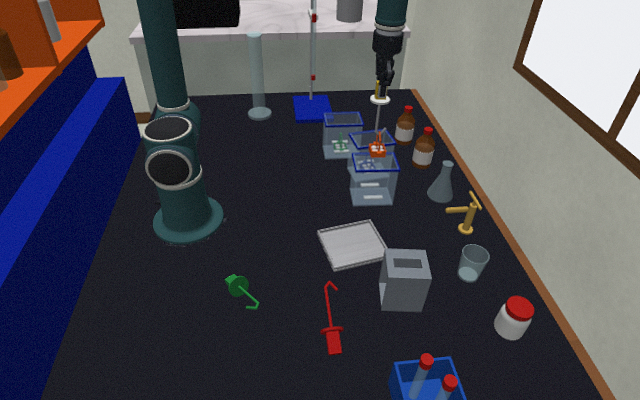

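>>> {"fn": "step_arm", "kwargs": {"moves": [[0,-2,5,0,0,0,0],[0,-6,15,0,0,0,0],[0,-12,29,0,0,0,0],[0,-19,46,0,0,0,0],[0,-27,66,0,0,0,0],[0,-36,88,0,0,0,0],[0,-45,110,0,0,0,0],[0,-54,132,0,0,0,0]]}}

```text
time_s: 11.55
tool_pos: [511.1, -74.5, 366.3]
orientation: [0.0, 1.0, -0.024, -0.0]
contact_force: [0.2, -0.3, -2.2]
finger_gap: 15.0
```

>>> {"fn": "step_arm", "kwargs": {"moves": [[0,-8,20,0,0,0,0],[0,-16,38,0,0,0,0],[0,-22,54,0,0,0,0],[0,-27,67,0,0,0,0],[0,-31,76,0,0,0,0],[0,-33,82,0,0,0,0],[0,-34,85,0,0,0,0],[0,-34,85,0,0,0,0]]}}

```text
time_s: 12.35
tool_pos: [474.3, -156.0, 366.2]
orientation: [-0.0, 1.0, -0.024, -0.0]
contact_force: [0.4, -0.2, -2.2]
finger_gap: 15.5
```

```bash
python3 -c "
from h import *
d=shot('wrist','wrist11'); 
goal((474,-156,366),-2.75)
e=shot('side','side11')
"
```

```text
t 12.4 pos [ 474.5 -155.7  366.2] yaw -2.74 q [-0.37 -0.13  1.78  0.    1.49  1.25] F [ 0.1 -0.1 -2.6] gap 15.6
shift [-0.5  0.3  0.2] turn [-0.02 -0.    0.01]
```

View pics/wrist11.png

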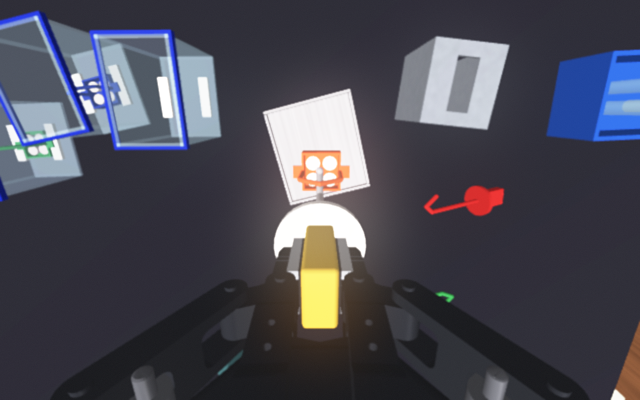

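View pics/side11.png

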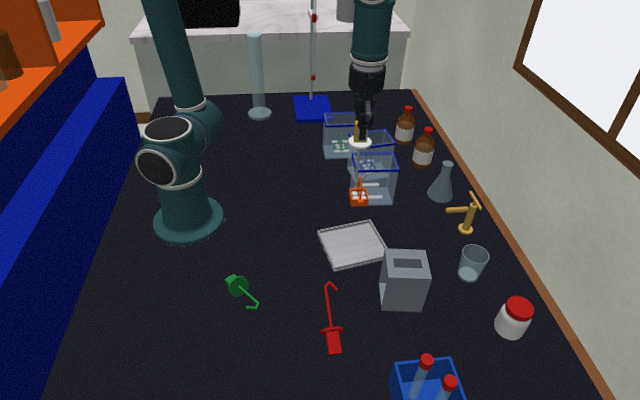

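>>> {"fn": "step_arm", "kwargs": {"moves": [[0,0,0,6,0,0,0],[0,0,0,20,0,0,0],[0,0,0,42,0,0,0],[0,0,0,66,0,0,0],[0,0,0,90,0,0,0],[0,0,0,112,0,0,0],[0,0,0,130,0,0,0],[0,0,0,140,0,0,0]]}}

```text
time_s: 13.25
tool_pos: [472.7, -155.0, 222.9]
orientation: [-0.001, 1.0, -0.024, -0.002]
contact_force: [-0.3, -0.3, -2.4]
finger_gap: 15.3
```

>>> {"fn": "step_arm", "kwargs": {"moves": [[0,0,0,4,0,0,0],[0,0,0,5,0,0,0],[0,0,0,5,0,0,0]]}}

```text
time_s: 13.55
tool_pos: [474.9, -156.1, 222.0]
orientation: [0.0, 1.0, -0.024, 0.001]
contact_force: [0.3, -0.8, -2.4]
finger_gap: 15.3
```

```bash
python3 -c "
from h import *
d=shot('wrist','wrist12'); 
goal((474,-156,198),-2.75)
"
```

```text
t 13.6 pos [ 475.1 -156.2  222.3] yaw -2.75 q [-0.37 -0.07  1.98  0.    1.22  1.25] F [-0.2 -0.  -1.9] gap 15.3
shift [-1.1 -0.1 24.3] turn [ 0.03 -0.1   0.  ]
```

View pics/wrist12.png

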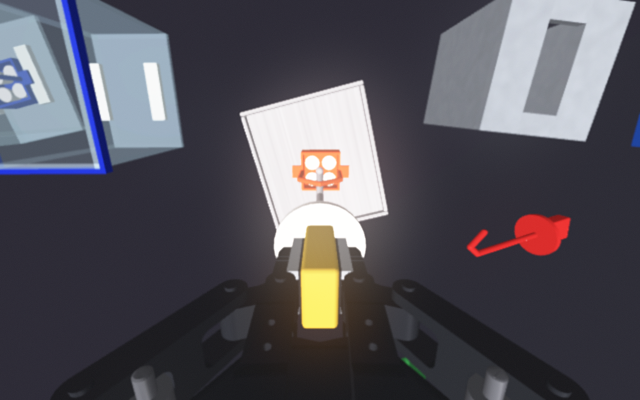

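>>> {"fn": "step_arm", "kwargs": {"moves": [[0,0,0,5,0,0,0],[0,0,0,10,0,0,0],[0,0,0,15,0,0,0],[0,0,0,19,0,0,0],[0,0,0,22,0,0,0],[0,0,0,25,0,0,0],[0,0,0,28,0,0,0],[0,0,0,31,0,0,0]]}}

```text
time_s: 14.4
tool_pos: [474.6, -156.0, 190.3]
orientation: [0.0, 1.0, -0.024, 0.0]
contact_force: [-0.5, 0.5, -1.9]
finger_gap: 15.4
```

```bash
python3 -c "
from h import *
d=shot('wrist','wrist13'); 
goal((474,-156,170.5),-2.75)
crop(d,220,60,420,240,3.3,'w13a')
e=shot('side','side13');crop(e,300,150,440,280,5,'side13c')
"
```

```text
t 14.45 pos [ 474.2 -155.9  189.7] yaw -2.75 q [-0.37 -0.04  2.02  0.    1.16  1.25] F [ 0.5  0.4 -1.1] gap 15.7
shift [-0.2  0.1 19.2] turn [-0.01  0.02 -0.  ]
```

View pics/w13a.png

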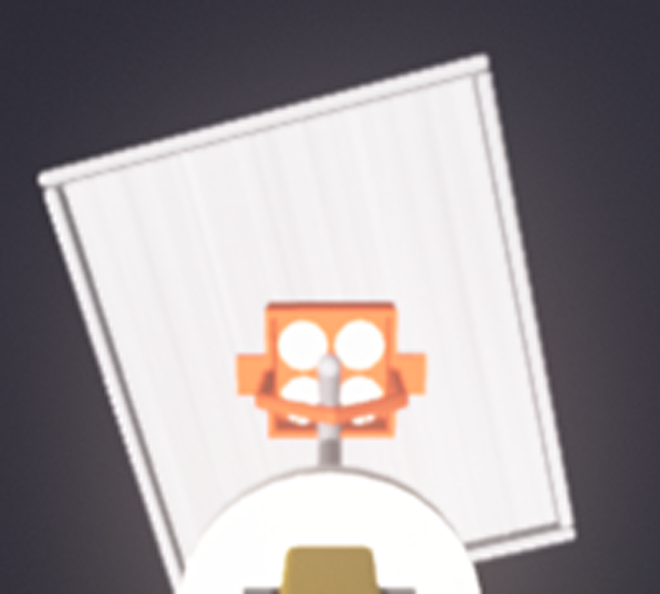

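View pics/side13c.png

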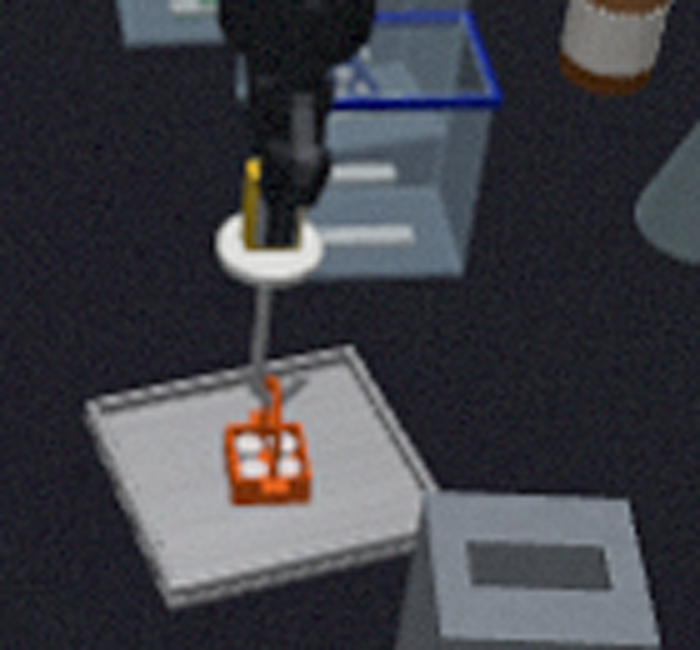

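>>> {"fn": "step_arm", "kwargs": {"moves": [[0,0,0,6,0,0,0],[0,0,0,12,0,0,0],[0,0,0,17,0,0,0],[0,0,0,18.5,0,0,0],[0,0,0,18.5,0,0,0]]}}

```text
time_s: 15.0
tool_pos: [474.0, -155.8, 171.2]
orientation: [-0.0, 1.0, -0.024, -0.001]
contact_force: [0.6, -0.5, -0.8]
finger_gap: 15.3
```

```bash
python3 -c "
from h import *
d=shot('wrist','wrist14'); 
goal((474,-156,171),-2.75)
crop(d,220,60,420,240,3.3,'w14a')
e=shot('side','side14');crop(e,300,150,440,280,5,'side14c')
"
```

```text
t 15.05 pos [ 474.2 -155.9  171.6] yaw -2.75 q [-0.37 -0.02  2.04  0.    1.13  1.25] F [ 0.1  0.2 -1.2] gap 15.2
shift [-0.2  0.1  0.6] turn [-0.01  0.02 -0.  ]
```

View pics/w14a.png

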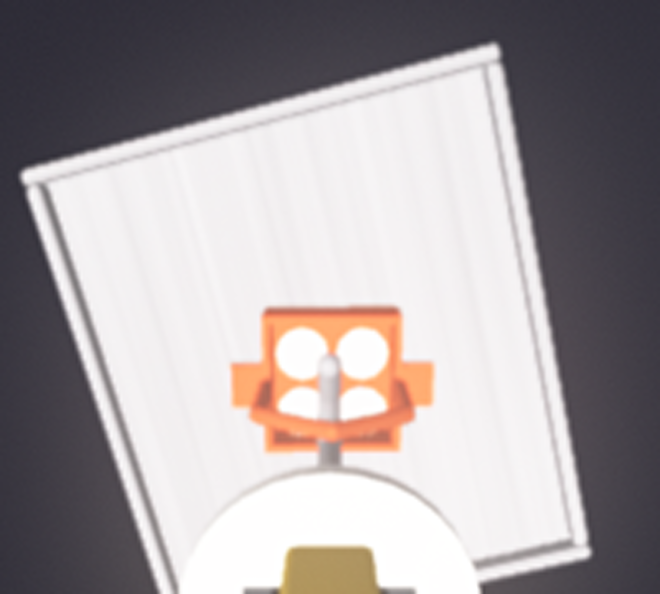

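View pics/side14c.png

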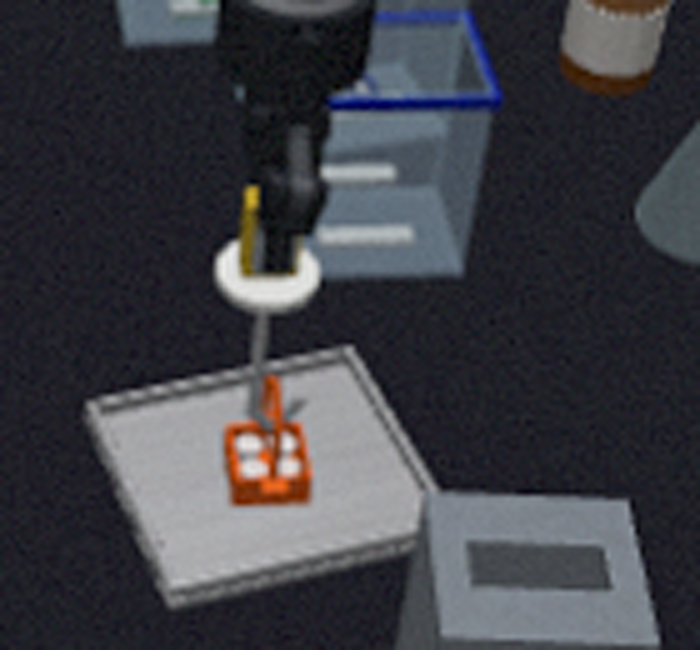

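>>> {"fn": "step_arm", "kwargs": {"moves": [[0,-4,0,0,0,0,0],[0,-10,0,0,0,0,0],[0,-17,0,0,0,0,0],[0,-24,0,0,0,0,0],[0,-30,0,0,0,0,0],[0,-34,0,0,0,0,0],[0,-34,0,0,0,0,0]]}}

```text
time_s: 15.8
tool_pos: [439.8, -154.3, 171.8]
orientation: [0.0, 1.0, -0.024, 0.0]
contact_force: [-0.8, -0.1, -0.7]
finger_gap: 15.4
```

```bash
python3 -c "
from h import *
d=shot('wrist','wrist15'); 
goal((440,-156,171),-2.75)
crop(d,220,60,420,240,3.3,'w15a')
"
```

```text
t 15.85 pos [ 440.2 -154.3  171.9] yaw -2.77 q [-0.39 -0.09  2.1   0.    1.13  1.23] F [ 0.2  0.5 -1.8] gap 15.4
shift [-0.1  1.7  0.9] turn [ 0.01 -0.02 -0.02]
```

View pics/w15a.png

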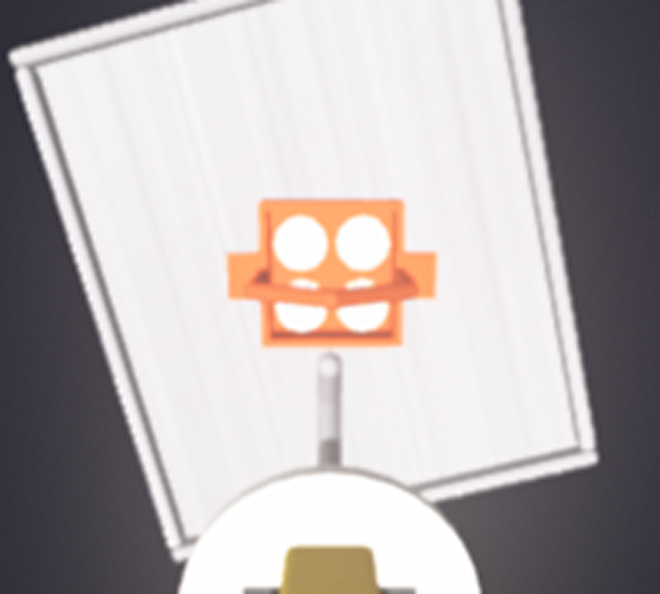

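>>> {"fn": "step_arm", "kwargs": {"moves": [[0,0,0,-10,0,0,0],[0,0,0,-35,0,0,0],[0,0,0,-70,0,0,0],[0,0,0,-105,0,0,0],[0,0,0,-140,0,0,0],[0,0,0,-155,0,0,0]]}}

```text
time_s: 16.45
tool_pos: [442.3, -155.0, 331.7]
orientation: [0.001, 1.0, -0.024, 0.003]
contact_force: [0.5, -0.2, -1.5]
finger_gap: 15.2
```

```bash
python3 -c "
from h import *
goal((565.3,-340.8,325),-8.8)
"
```

```text
t 16.45 pos [ 442.3 -155.   331.7] yaw -2.74 q [-0.39 -0.19  1.89  0.    1.43  1.23] F [ 0.5 -0.2 -1.5] gap 15.2
shift [131.7 179.7   8. ] turn [ 0.11 -0.39  6.06]
```

>>> {"fn": "step_arm", "kwargs": {"moves": [[0,8,11,0,0,0,0.5],[0,28,38,1,0,0,1.5],[0,52,71,2,0,0,2.5],[0,78,106,3,0,0,3.5],[0,102,139,4,0,0,4.5],[0,121,165,4,0,0,5.5],[0,130,177,4,0,0,6],[0,131.5,179.5,4,0,0,6]]}}

```text
time_s: 17.25
tool_pos: [563.1, -341.8, 318.5]
orientation: [-0.001, 0.997, -0.077, -0.002]
contact_force: [-0.4, 0.6, -1.2]
finger_gap: 15.5
```

>>> {"fn": "step_arm", "kwargs": {"moves": [[0,0,0,0,0,0,0],[0,0,0,0,0,0,0]]}}

```text
time_s: 17.45
tool_pos: [562.5, -339.2, 321.6]
orientation: [-0.001, 0.997, -0.076, -0.001]
contact_force: [-0.5, 0.3, -2.0]
finger_gap: 15.3
```

```bash
python3 -c "
from h import *
d=shot('wrist','wrist16'); 
goal((565.3,-340.8,325),-8.8)
crop(d,240,90,400,220,4.6,'w16a')
"
```

```text
t 17.5 pos [ 562.6 -339.1  322.2] yaw -8.72 q [-0.58  0.19  1.53  0.    1.42  1.14] F [-0.1  0.6 -0.4] gap 15.4
shift [ 3.   1.3 -2.8] turn [-0.04  0.06  0.08]
```

View pics/w16a.png

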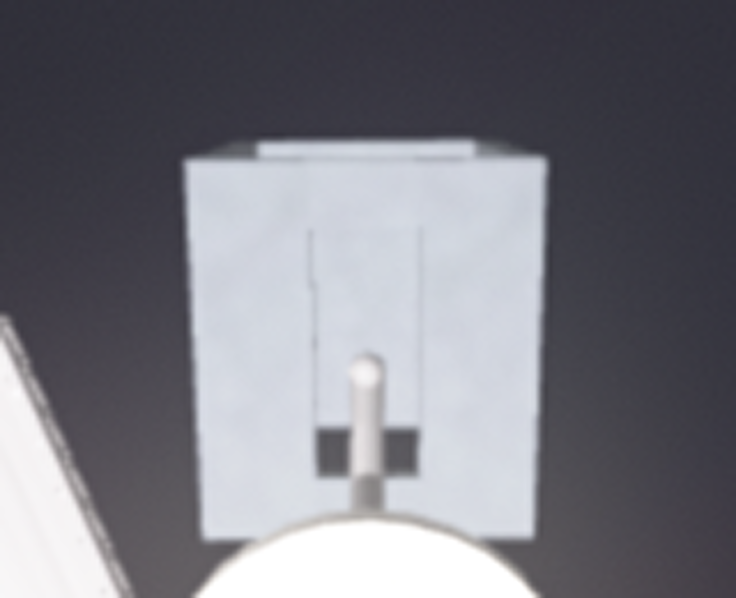

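Run:
```python
exec(open('fit2.py').read().split("\npc=")[0])
w=load('wrist16'); s=w['state']; Rt=q2R(s['orientation'])
W=lambda l:px(l,4.6,240,90)
for n,p in [('slotfar',(365,229)),('slotnear',(367,476)),('L',(313,350)),('R',(421,350)),('p00',(185,160)),('p10',(546,158)),('p11',(536,540)),('p01',(203,540))]:
    P=onz(w,W([p])[0],130); print(n,P.round(1),'tool',(Rt.T@(P-s['tool_pos'])).round(1))
P=onz(w,W([(366,370)])[0],322-103); print('tip',(Rt.T@(P-s['tool_pos'])).round(1))
```

```text
slotfar [ 606.3 -346.2  130. ] tool [ 44.7   0.5 191.5]
slotnear [ 541.6 -336.8  130. ] tool [-20.7   1.  191.6]
L [ 577.6 -328.   130. ] tool [ 13.6 -13.1 191.6]
R [ 573.3 -355.9  130. ] tool [ 13.6  15.1 191.5]
p00 [ 629.9 -304.2  130. ] tool [ 61.7 -44.6 191.5]
p10 [ 616.7 -393.6  130. ] tool [ 62.2  45.7 191.4]
p11 [ 516.6 -379.6  130. ] tool [-38.9  47.1 191.6]
p01 [ 530.4 -289.7  130. ] tool [-38.9 -43.9 191.7]
tip [ 26.4   0.7 102.5]
```

>>> {"fn": "step_arm", "kwargs": {"moves": [[0,1,0,15,0,0,0],[0,1,0,40,0,0,0],[0,1,0,62,0,0,0],[0,1,0,85,0,0,0],[0,1,0,110,0,0,0],[0,1,0,135,0,0,0],[0,1,0,158,0,0,0],[0,1,0,170,0,0,0]]}}

```text
time_s: 18.3
tool_pos: [562.3, -338.3, 149.4]
orientation: [-0.001, 0.997, -0.076, -0.002]
contact_force: [-1.9, -0.2, -3.2]
finger_gap: 15.3
```

>>> {"fn": "step_arm", "kwargs": {"moves": [[0,0,0,2,0,0,0],[0,0,0,4,0,0,0],[0,0,0,5,0,0,0],[0,0,0,5,0,0,0]]}}

```text
time_s: 18.7
tool_pos: [564.9, -340.5, 149.2]
orientation: [0.001, 0.997, -0.076, 0.001]
contact_force: [0.6, -0.5, -0.9]
finger_gap: 15.5
```

```bash
python3 -c "
from h import *
d=shot('wrist','wrist17'); 
goal((563.4,-339.5,144.3),-8.8)
e=shot('side','side17');crop(e,340,150,460,290,4.2,'side17c')
"
```

```text
t 18.75 pos [ 564.8 -340.5  149.2] yaw -8.75 q [-0.58  0.29  1.72  0.    1.12  1.14] F [ 0.3  0.9 -0.7] gap 15.8
shift [-1.6 -0.8  4.8] turn [ 0.05 -0.12  0.05]
```

View pics/side17c.png

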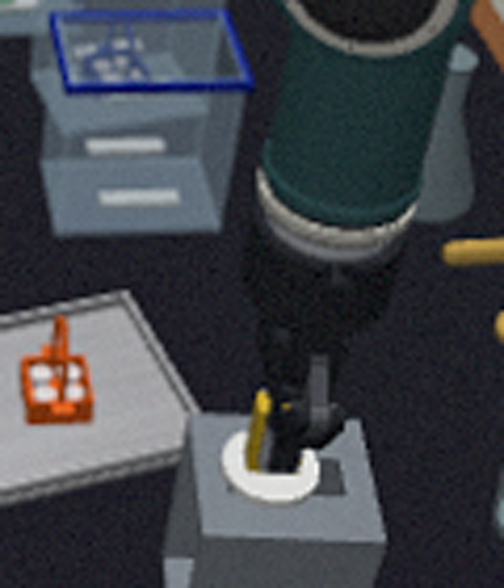

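Nearly seated: Fz is still −0.7 to −0.9, so no contact yet. I'll lower another 5 mm slowly, watching the force.

>>> {"fn": "step_arm", "kwargs": {"moves": [[0,0,0,1.5,0,0,0],[0,0,0,3,0,0,0],[0,0,0,4.5,0,0,0],[0,0,0,4.5,0,0,0]]}}

```text
time_s: 19.2
tool_pos: [564.3, -340.2, 144.3]
orientation: [0.0, 0.997, -0.076, 0.0]
contact_force: [-1.5, 1.2, 5.0]
finger_gap: 15.3
```

>>> {"fn": "step_arm", "kwargs": {"moves": [[0.25,0,0,0,0,0,0],[0.4,0,0,0,0,0,0],[0.7,0,0,0,0,0,0],[1,0,0,0,0,0,0],[1,0,0,0,0,0,0],[1,0,0,0,0,0,0],[1,0,0,0,0,0,0],[1,0,0,0,0,0,0]]}}

```text
time_s: 20.0
tool_pos: [564.1, -340.1, 143.3]
orientation: [0.0, 0.997, -0.076, 0.0]
contact_force: [-0.5, 0.8, -0.0]
finger_gap: 85.2
```

```bash
python3 -c "
from h import *
d=shot('wrist','wrist18'); 
goal((563.4,-339.5,144.3),-8.8)
"
```

```text
t 20.05 pos [ 564.1 -340.1  143.3] yaw -8.75 q [-0.58  0.3   1.73 -0.    1.12  1.14] F [-0.  -1.3  0.1] gap 85.5
shift [-0.8 -0.4 -1. ] turn [ 0.   -0.    0.05]
```

View pics/wrist18.png

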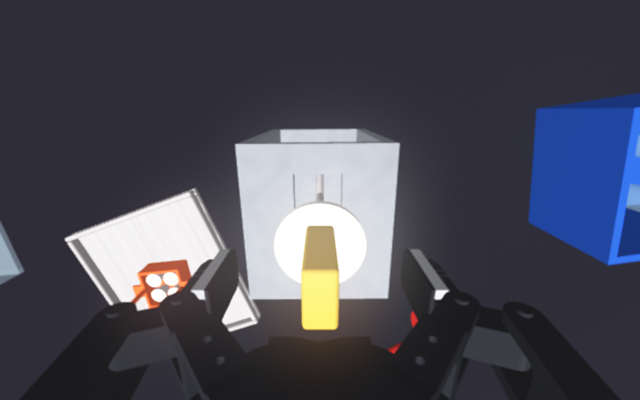

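Released; the rod stands upright in its seat between the open fingers. Retreat straight up.

>>> {"fn": "step_arm", "kwargs": {"moves": [[1,0,0,-10,0,0,0],[1,0,0,-30,0,0,0],[1,0,0,-60,0,0,0],[1,0,0,-95,0,0,0],[1,0,0,-130,0,0,0],[1,0,0,-155,0,0,0],[1,0,0,-170,0,0,0],[1,0,0,-170,0,0,0]]}}

```text
time_s: 20.85
tool_pos: [565.3, -340.8, 317.1]
orientation: [0.001, 0.997, -0.076, 0.003]
contact_force: [-0.0, -0.4, 0.4]
finger_gap: 85.3
```

```bash
python3 -c "
from h import *
d=shot('wrist','wrist19'); e=shot('side','side19'); f=shot('scene','scene19'); crop(e,300,190,450,320,5,'side19c'); crop(f,140,220,320,310,4.4,'scene19c')
goal((563.4,-339.5,144.3),-8.8)
"
```

```text
t 21.0 pos [ 563.4 -339.6  311.3] yaw -8.75 q [-0.58  0.2   1.54 -0.    1.41  1.14] F [0.  0.3 0. ] gap 85.6
shift [4.00e-01 1.00e-01 1.67e+02] turn [-0.07  0.15  0.05]
```

View pics/wrist19.png

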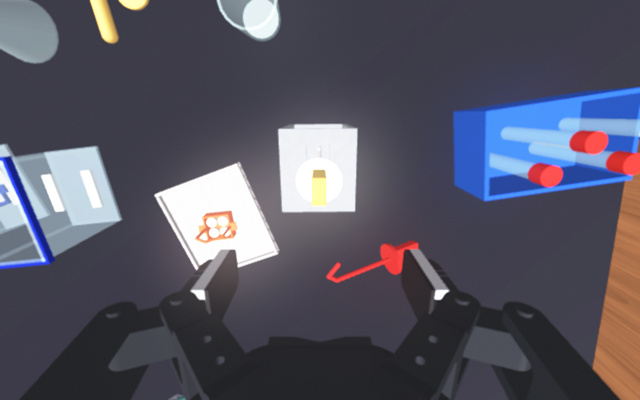

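View pics/side19c.png

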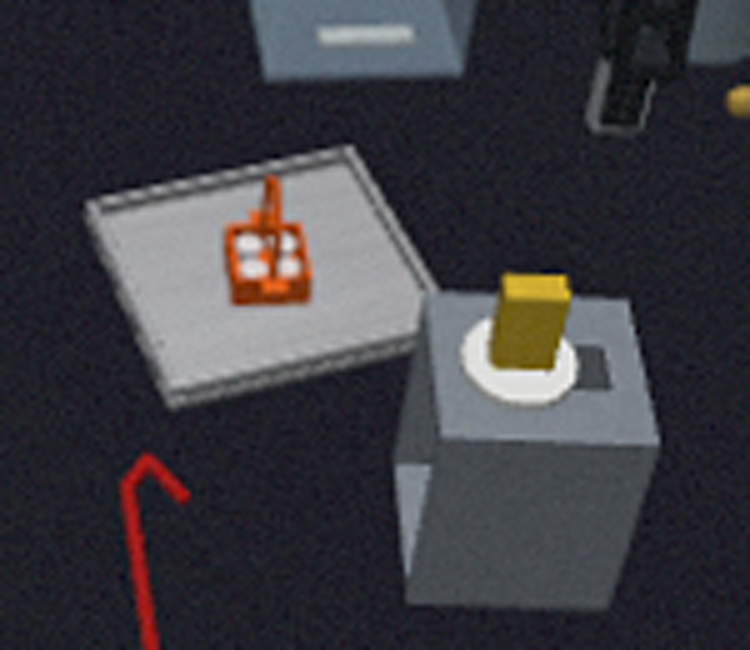

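View pics/scene19.png

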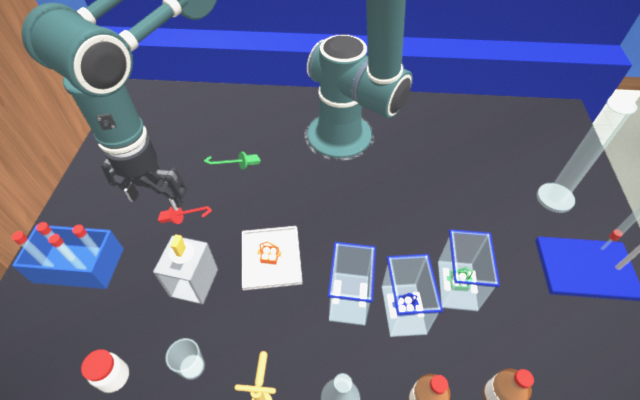

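The final pictures show the orange basket upright in the tray, at side crop (268,240). The rod hangs by its collar in the stand at (519,360), the orange tank is empty, and nothing else has moved. I'm handing the job in.

```bash
python3 -c "
from h import *
print(job_done())"
```

```text
the job is handed in; nothing more can be done
None
```

I took the hook rod from its stand, lifted the orange basket out of its tank by the bail, and lowered it on the hook into the drip tray. I then unhooked it and hung the rod back in the stand, and handed the job in at about 21 s of the 67 s allowed.

- **Basket:** the last pictures show it upright near the middle of the tray and free of the hook. The gripper never touched it.
- **Rod:** it hangs upright by its collar over the slot, hook to the stand's +x, a few millimetres from the seat centre. It started about 7 mm off in x.
- **Gripper and forces:** the gripper was open about 170 mm above the rod and touching nothing. The largest force I read was about 5 N, when gripping the rod and when setting it down.
- **Other things:** the blue and green baskets and the red and green look-alikes look unmoved.
- **Disagreements:** the cameras differed by about 2–3 mm on the bail and tank positions and up to about 4 mm on the tray. I relied on the wrist camera's view of hook and target together for hooking the bail and re-hanging the rod. No check failed.

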